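# Count out three pins with the counting scoop

### The job

Using the counting scoop with the stepped trough (not the plain flat scoop), push it along the tray floor under the strike bar and right up to the end wall so that it gathers up the pins, then drag it straight back under the bar until the whole scoop is clear of it, so that the bar strikes off the surplus and exactly three pins lie level in the trough while the other three stay in the tray behind the bar. Then stand the loaded scoop on the middle of the grey mat and let go.

Things in the scene. Friction and masses are not known exactly. Their poses are not given: they have to be found in the camera images.
- scoop: Counting scoop: aluminium pan with a stepped trough, black upright handle, 0.25 kg. Origin on its underside below the handle; x to the lip, z up. Stands on the bench, lip roughly away from the robot. Pan 44 mm wide, open-sided; base sheet 2.5 mm thick from x = -14 to 96 mm. A second scoop with the same handle, left or right of it, has a plain flat pan with side walls and no step: not to be used.
- scoop_grip (a point): Point on the scoop handle's axis, 72 mm above the scoop's underside, where to take it (keeps the fingers above the strike bar). The handle is an upright bar 12 mm (scoop x) by 24 mm (scoop y), its top 95 mm above the underside. Between handle and back wall (x = 6 to 36 mm) the sheet is bare, so that the bar can stand there.
- scoop_trough (a point): Middle of the trough floor, x = 67 mm from the scoop's origin, 2.5 mm above its underside. The trough runs from the back wall (x = 36 to 40 mm, top 17 mm up) to a step at x = 94 mm, 12 mm up; its floor falls 2 mm to the back: room for just three pins side by side. From the step a shelf rises gently to 15.5 mm at x = 121 mm; pins on it roll back to the trough.
- scoop_lip (a point): Front lip of the scoop, 144 mm from its origin, 1.5 mm above the underside. A ramp rises from it to the shelf at x = 121 mm; pins held by the tray's end wall are pushed up it as the scoop advances (it takes up to some 15 N).
- scoop_mid (a point): The middle of the scoop's length on its underside, 65 mm from its origin towards the lip; this point goes to the middle of the mat.
- tray: Pin tray, grey painted steel, fixed. Origin on its underside, below the middle of the strike bar; x along the tray to its closed end, z up. Floor 6 mm thick, from the open end (x = -115 mm, nearer the robot) to the end wall (inner face x = 122 mm, top 46 mm up). Side walls 36 mm high, 80 mm apart inside; the open end has no wall.
- strike_bar (a point): Middle of the strike bar's underside, 29.5 mm above the tray's underside, 23.5 mm above its floor. Bar 6 mm thick, 14 mm high, across the tray at x = 0. With the scoop on the floor, or up to 2 mm above it, the trough with its pins passes beneath; a pin on the shelf does not. Lip at the end wall: scoop origin at tray x = -22 mm; lip just clear of the bar: about -150 mm (handle end overhanging the open end).
- tray_bed (a point): Middle of the stretch of tray between bar and end wall where the pins lie, at tray x = 60 mm, 14 mm above the tray's underside (the height of the axis of a pin lying on the floor). The three pins left over must stay in this stretch.
- mat: Pale grey assembly mat, 240 mm (its x) by 160 mm (its y), 3 mm thick, fixed to the bench on the robot's right; origin at the centre of its underside.
- pin1: One of six identical oiled, smooth steel pins with rounded ends, 16 mm in diameter, 70 mm long overall, 90 g; origin at its middle, own y axis along its length (it rolls about it). At the start all six lie side by side across the tray, between the strike bar and the end wall, not quite touching.
- pin2: One of six identical oiled, smooth steel pins with rounded ends, 16 mm in diameter, 70 mm long overall, 90 g; origin at its middle, own y axis along its length (it rolls about it). At the start all six lie side by side across the tray, between the strike bar and the end wall, not quite touching.
- pin3: One of six identical oiled, smooth steel pins with rounded ends, 16 mm in diameter, 70 mm long overall, 90 g; origin at its middle, own y axis along its length (it rolls about it). At the start all six lie side by side across the tray, between the strike bar and the end wall, not quite touching.
- pin4: One of six identical oiled, smooth steel pins with rounded ends, 16 mm in diameter, 70 mm long overall, 90 g; origin at its middle, own y axis along its length (it rolls about it). At the start all six lie side by side across the tray, between the strike bar and the end wall, not quite touching.
- pin5: One of six identical oiled, smooth steel pins with rounded ends, 16 mm in diameter, 70 mm long overall, 90 g; origin at its middle, own y axis along its length (it rolls about it). At the start all six lie side by side across the tray, between the strike bar and the end wall, not quite touching.
- pin6: One of six identical oiled, smooth steel pins with rounded ends, 16 mm in diameter, 70 mm long overall, 90 g; origin at its middle, own y axis along its length (it rolls about it). At the start all six lie side by side across the tray, between the strike bar and the end wall, not quite touching.
There are look-alikes about, which are no part of the job. Leave any orange or red look-alike of the pin1 alone.

How it is judged (in metres and radians):
On the way, in this order (a step that is already met when the one before it is completed fails the run):
1. the scoop has been pushed along the tray floor, under the bar, with its lip within 25 mm of the end wall (x of scoop in the frame of tray above -0.046 m and y of scoop in the frame of tray between -0.03 and 0.03 m and z of scoop in the frame of tray between -0.002 and 0.02 m), for 0.05 s.
2. the scoop has been dragged back under the bar until its lip is clear (to about 12 mm), and exactly three pins lie level in its trough with the other three in the tray (x of scoop in the frame of tray below -0.135 m and ((distance between pin1 and scoop_trough below 0.03 m and z of pin1 in the frame of scoop below 0.016 m) or (distance between pin1 and tray_bed below 0.068 m and height (world z) of pin1 above 0.01 m)) and ((distance between pin2 and scoop_trough below 0.03 m and z of pin2 in the frame of scoop below 0.016 m) or (distance between pin2 and tray_bed below 0.068 m and height (world z) of pin2 above 0.01 m)) and ((distance between pin3 and scoop_trough below 0.03 m and z of pin3 in the frame of scoop below 0.016 m) or (distance between pin3 and tray_bed below 0.068 m and height (world z) of pin3 above 0.01 m)) and ((distance between pin4 and scoop_trough below 0.03 m and z of pin4 in the frame of scoop below 0.016 m) or (distance between pin4 and tray_bed below 0.068 m and height (world z) of pin4 above 0.01 m)) and ((distance between pin5 and scoop_trough below 0.03 m and z of pin5 in the frame of scoop below 0.016 m) or (distance between pin5 and tray_bed below 0.068 m and height (world z) of pin5 above 0.01 m)) and ((distance between pin6 and scoop_trough below 0.03 m and z of pin6 in the frame of scoop below 0.016 m) or (distance between pin6 and tray_bed below 0.068 m and height (world z) of pin6 above 0.01 m)) and ((distance between pin1 and scoop_trough below 0.03 m and x of pin1 in the frame of scoop between 0.04 and 0.058 m) or (distance between pin2 and scoop_trough below 0.03 m and x of pin2 in the frame of scoop between 0.04 and 0.058 m) or (distance between pin3 and scoop_trough below 0.03 m and x of pin3 in the frame of scoop between 0.04 and 0.058 m) or (distance between pin4 and scoop_trough below 0.03 m and x of pin4 in the frame of scoop between 0.04 and 0.058 m) or (distance between pin5 and scoop_trough below 0.03 m and x of pin5 in the frame of scoop between 0.04 and 0.058 m) or (distance between pin6 and scoop_trough below 0.03 m and x of pin6 in the frame of scoop between 0.04 and 0.058 m)) and ((distance between pin1 and scoop_trough below 0.03 m and x of pin1 in the frame of scoop between 0.058 and 0.0745 m) or (distance between pin2 and scoop_trough below 0.03 m and x of pin2 in the frame of scoop between 0.058 and 0.0745 m) or (distance between pin3 and scoop_trough below 0.03 m and x of pin3 in the frame of scoop between 0.058 and 0.0745 m) or (distance between pin4 and scoop_trough below 0.03 m and x of pin4 in the frame of scoop between 0.058 and 0.0745 m) or (distance between pin5 and scoop_trough below 0.03 m and x of pin5 in the frame of scoop between 0.058 and 0.0745 m) or (distance between pin6 and scoop_trough below 0.03 m and x of pin6 in the frame of scoop between 0.058 and 0.0745 m)) and ((distance between pin1 and scoop_trough below 0.03 m and x of pin1 in the frame of scoop between 0.0745 and 0.093 m) or (distance between pin2 and scoop_trough below 0.03 m and x of pin2 in the frame of scoop between 0.0745 and 0.093 m) or (distance between pin3 and scoop_trough below 0.03 m and x of pin3 in the frame of scoop between 0.0745 and 0.093 m) or (distance between pin4 and scoop_trough below 0.03 m and x of pin4 in the frame of scoop between 0.0745 and 0.093 m) or (distance between pin5 and scoop_trough below 0.03 m and x of pin5 in the frame of scoop between 0.0745 and 0.093 m) or (distance between pin6 and scoop_trough below 0.03 m and x of pin6 in the frame of scoop between 0.0745 and 0.093 m))), for 0.1 s.
At the end, for the whole second after the job is handed in: The scoop stands upright (within 10 degrees), at rest and released on the grey mat, the middle of its length within 60 mm of the mat's centre; exactly three pins lie in its trough, and the other three lie in the tray between the strike bar and the end wall (horizontal distance between scoop_mid and mat below 0.06 m and z of scoop in the frame of mat below 0.008 m and angle between scoop's own z axis and vertical below 0.17 rad and linear speed of scoop below 0.02 m/s and ((distance between pin1 and scoop_trough below 0.03 m and z of pin1 in the frame of scoop below 0.016 m) or (distance between pin1 and tray_bed below 0.068 m and height (world z) of pin1 above 0.01 m)) and ((distance between pin2 and scoop_trough below 0.03 m and z of pin2 in the frame of scoop below 0.016 m) or (distance between pin2 and tray_bed below 0.068 m and height (world z) of pin2 above 0.01 m)) and ((distance between pin3 and scoop_trough below 0.03 m and z of pin3 in the frame of scoop below 0.016 m) or (distance between pin3 and tray_bed below 0.068 m and height (world z) of pin3 above 0.01 m)) and ((distance between pin4 and scoop_trough below 0.03 m and z of pin4 in the frame of scoop below 0.016 m) or (distance between pin4 and tray_bed below 0.068 m and height (world z) of pin4 above 0.01 m)) and ((distance between pin5 and scoop_trough below 0.03 m and z of pin5 in the frame of scoop below 0.016 m) or (distance between pin5 and tray_bed below 0.068 m and height (world z) of pin5 above 0.01 m)) and ((distance between pin6 and scoop_trough below 0.03 m and z of pin6 in the frame of scoop below 0.016 m) or (distance between pin6 and tray_bed below 0.068 m and height (world z) of pin6 above 0.01 m)) and ((distance between pin1 and scoop_trough below 0.03 m and x of pin1 in the frame of scoop between 0.04 and 0.058 m) or (distance between pin2 and scoop_trough below 0.03 m and x of pin2 in the frame of scoop between 0.04 and 0.058 m) or (distance between pin3 and scoop_trough below 0.03 m and x of pin3 in the frame of scoop between 0.04 and 0.058 m) or (distance between pin4 and scoop_trough below 0.03 m and x of pin4 in the frame of scoop between 0.04 and 0.058 m) or (distance between pin5 and scoop_trough below 0.03 m and x of pin5 in the frame of scoop between 0.04 and 0.058 m) or (distance between pin6 and scoop_trough below 0.03 m and x of pin6 in the frame of scoop between 0.04 and 0.058 m)) and ((distance between pin1 and scoop_trough below 0.03 m and x of pin1 in the frame of scoop between 0.058 and 0.0745 m) or (distance between pin2 and scoop_trough below 0.03 m and x of pin2 in the frame of scoop between 0.058 and 0.0745 m) or (distance between pin3 and scoop_trough below 0.03 m and x of pin3 in the frame of scoop between 0.058 and 0.0745 m) or (distance between pin4 and scoop_trough below 0.03 m and x of pin4 in the frame of scoop between 0.058 and 0.0745 m) or (distance between pin5 and scoop_trough below 0.03 m and x of pin5 in the frame of scoop between 0.058 and 0.0745 m) or (distance between pin6 and scoop_trough below 0.03 m and x of pin6 in the frame of scoop between 0.058 and 0.0745 m)) and ((distance between pin1 and scoop_trough below 0.03 m and x of pin1 in the frame of scoop between 0.0745 and 0.093 m) or (distance between pin2 and scoop_trough below 0.03 m and x of pin2 in the frame of scoop between 0.0745 and 0.093 m) or (distance between pin3 and scoop_trough below 0.03 m and x of pin3 in the frame of scoop between 0.0745 and 0.093 m) or (distance between pin4 and scoop_trough below 0.03 m and x of pin4 in the frame of scoop between 0.0745 and 0.093 m) or (distance between pin5 and scoop_trough below 0.03 m and x of pin5 in the frame of scoop between 0.0745 and 0.093 m) or (distance between pin6 and scoop_trough below 0.03 m and x of pin6 in the frame of scoop between 0.0745 and 0.093 m))); the robot touches nothing.
It also fails if it takes over 67 s, if anything falls off the work surface, if the arm or the gripper's body presses on something with over 40 N, if the wrist force passes 120 N, or if a joint passes its speed limit or range.

### The arm

A 6-joint arm with a two-finger parallel gripper is mounted at the origin on the work surface. World frame = base frame: x ahead of the robot, y to its left, z up, the work surface at z = 0. Lengths are in mm, angles in rad, forces in N, time in s.
With the tool pointing down it reaches from about 350 to 725 mm from the base axis. Payload 6 kg.
Tool frame: the origin (TCP) lies midway between the tips of the shut fingers; the grasp point (between the pads) lies 19 mm behind it; z points along the fingers, y is the direction in which the jaws open and shut (so a half turn about z gives the same grasp; the last joint's range is limited). The gripper opens to 85 mm and grips with 20 to 120 N. Pads are 22 mm wide; open, the fingers measure 114 mm over their backs; the gripper's body (76 mm by 85 mm) begins 54 mm behind the grasp point. The pads swing forward as they close: fully open they stand 13 mm farther back than shut.
Start: joints at [-0.775, 0.04, 0.085, 0, -1.615, -0.334], TCP at [267.341, -537.124, 231.261] pointing down, gripper open.
Joint ranges: [-2.56, 2.56], [-1.29, 2.01], [-1.08, 1.49], [-3.29, 1.98], [-2.81, -0.18], [-2.99, 2.99]. Speed limits (rad/s): [2.57, 2.57, 3.01, 3.14, 3.14, 3.14].

### API

Orientations are given as a rotation vector (axis times angle).
In Python, from workcell import readout, eyes, ctrl gives the robot as it stands. The module is installed in compiled form; this text tells all that it offers.
- The arm moves only by the tool servo_tool, never from a script. Its argument "motion" is a list of rows, each an object with "twist": the turn, a rotation vector about the tool's x, y, z in degrees, a list of three; "travel": the shift along the tool's x, y, z in mm, a list of three; "grip": the opening, from 0 (shut) to 1 (fully open). In form: [{"twist": [wx, wy, wz], "travel": [x, y, z], "grip": grip}, ...]. A call has 1 to 8 rows; each row is the pose to reach, as a shift and turn from the pose commanded when the call began, along the tool's axes at that moment; what a row does not reach only later rows make up. A row lasts 1/12 s, in which the tool goes at most 41.7 mm and 7.16 degrees, less where a joint would pass 70% of its speed; a pose out of reach is approached as far as the arm can. A call with a gripper value outside its range is refused whole. The fingers move at their own pace and stop on an object; "squeeze" is the grip in N (left out, the last holds). Time passes only in rows, so rows that repeat a pose let the fingers close. It gives the time, the measured TCP pose, the force and the opening at its end, in the units of the state.
- readout.state(): the state, without advancing time (a new reading comes with each control period).
- eyes.snapshot(name): name is "scene" or "top" or "wrist"; returns a dict with "pixels" (384x512x3 uint8, blue, green, red), "mtx" (3x3 intrinsics, pixels), "extrinsics" (4x4, takes a point from camera to world coordinates). Camera axes: x right, y down, z forward; pixel columns grow to the right and rows downward; lengths in mm; the calibration is good to about 2 mm. The wrist camera is an equidistant fisheye: a pixel r from the principal point sees the ray r / f radians off the axis. A picture is of the moment at which its call begins. There is no depth.
- ctrl.sign_off(): hands the job in, once; it reports no verdict.
The state is a dict: "clock": time; "joint_positions": joint angles; "joint_vel": joint speeds; "tau": joint torques, N m; "eef_pos": TCP position; "ee_rot": TCP orientation; "contact_force": force on the tool from outside, world axes, zero at the start; "torque": the same for the moment, N m; "opening": finger opening in mm.
Only numpy, scipy, OpenCV 4.12 (cv2) and the standard library are available. Lean on these libraries where they do the work, as an engineer would, in place of code of your own. Each camera call takes 0.05 s, during which the arm holds its last target.

## Working session

There is one attempt and no reset: what is moved stays moved. The work goes in short steps, Python scripts to look and compute and a tool call to move; the robot and the scene stay as the last step left them, time stands still between calls to the robot, and variables do not carry over. Pictures are saved under pics/ and viewed, and the job is handed in when it is done.

Besides the shell and the picture viewer there is one more tool, called by a JSON object that holds its "method" and its "body", one argument or row to a line. servo_tool: Moves the arm, as the interface text tells. Its arguments: {"type":"object","properties":{"motion":{"type":"array","items":{"type":"object","properties":{"twist":{"type":"array","items":{"type":"number"}},"travel":{"type":"array","items":{"type":"number"}},"grip":{"type":"number"}}}},"squeeze":{"type":"number"}},"required":["motion"]}

```bash
mkdir -p pics; python3 - <<'E'
from workcell import readout, eyes
import cv2
print(readout.state())
for n in ("scene","top","wrist"):
    s=eyes.snapshot(n); cv2.imwrite(f"pics/{n}0.png",s["pixels"]); print(n,s["mtx"].tolist(),s["extrinsics"].round(3).tolist())
E
```

```text
{'clock': 0.0, 'joint_positions': array([-7.75331903e-01,  4.07856903e-02,  8.37688976e-02, -4.77002400e-04,
       -1.61551713e+00, -3.33689355e-01]), 'joint_vel': array([ 8.87897001e-04, -2.86986639e-04, -1.14841279e-05, -2.78340382e-03,
       -8.58859154e-04, -2.57366290e-04]), 'tau': array([ 5.45599687e-04, -3.68197417e+01,  3.47416306e+01,  6.93237171e+00,
       -5.37085638e-03,  1.75168526e-05]), 'eef_pos': array([ 267.23268152, -536.81197497,  230.26799633]), 'ee_rot': array([ 7.18838153e-01, -3.05770454e+00, -2.70590749e-03]), 'contact_force': array([ 0.20840953, -0.32681696,  0.8862809 ]), 'torque': array([-0.01023943,  0.03839172, -0.02844201]), 'opening': 85.40749434722169}
scene [[442.60035160190307, 0.0, 256.0375165249339], [0.0, 442.60035160190307, 189.95099931863038], [0.0, 0.0, 1.0]] [[-0.242, 0.754, -0.61, 1141.012], [0.97, 0.184, -0.157, 131.99], [-0.006, -0.63, -0.776, 841.068], [0.0, 0.0, 0.0, 1.0]]
top [[434.290892061461, 0.0, 247.99494191626664], [0.0, 434.290892061461, 197.6206130656899], [0.0, 0.0, 1.0]] [[0.024, -0.982, 0.188, 332.114], [-1.0, -0.02, 0.022, -29.373], [-0.018, -0.189, -0.982, 1180.863], [0.0, 0.0, 0.0, 1.0]]
wrist [[297.3186396354542, 0.0, 251.7703452694377], [0.0, 297.3186396354542, 194.76784952704398], [0.0, 0.0, 1.0]] [[-0.445, 0.86, 0.249, 203.613], [0.895, 0.427, 0.125, -569.637], [0.001, 0.279, -0.96, 371.893], [0.0, 0.0, 0.0, 1.0]]
```

View pics/scene0.png

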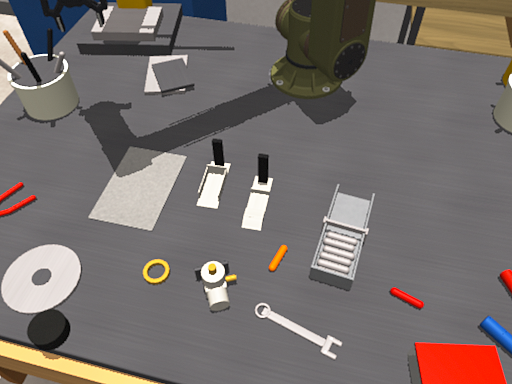

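View pics/top0.png

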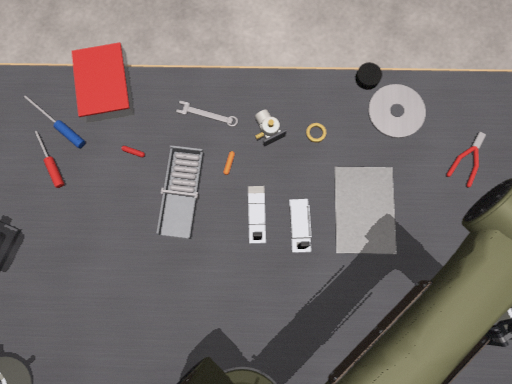

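View pics/wrist0.png

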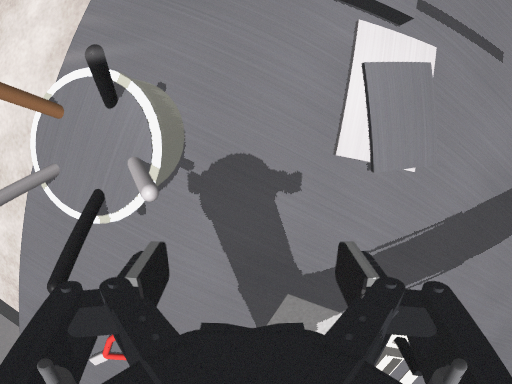

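```bash
python3 - <<'E'
import cv2,numpy as np
t=cv2.imread("pics/top0.png"); s=cv2.imread("pics/scene0.png")
a=cv2.resize(t[140:260,150:320],None,fx=4.5,fy=4.5,interpolation=cv2.INTER_CUBIC);cv2.imwrite("pics/a.png",a)
a=cv2.resize(s[130:290,190:380],None,fx=3.7,fy=3.7,interpolation=cv2.INTER_CUBIC);cv2.imwrite("pics/b.png",a)
E
```

```text
(no output)
```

View pics/a.png

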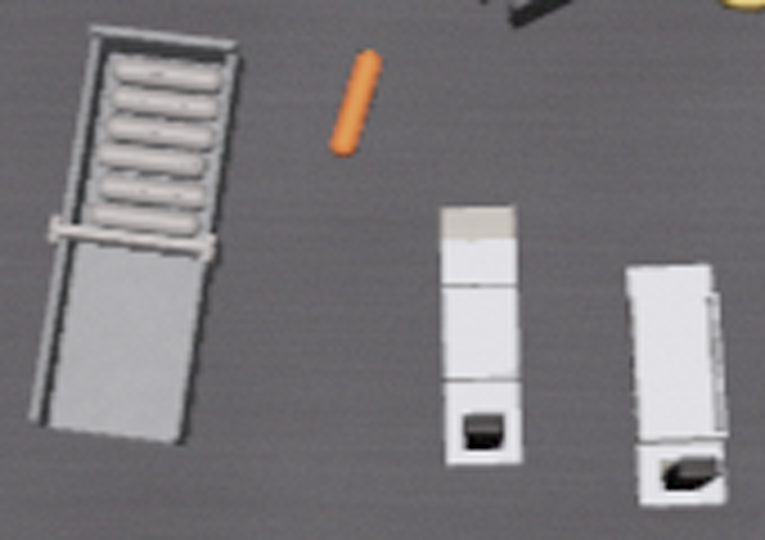

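View pics/b.png

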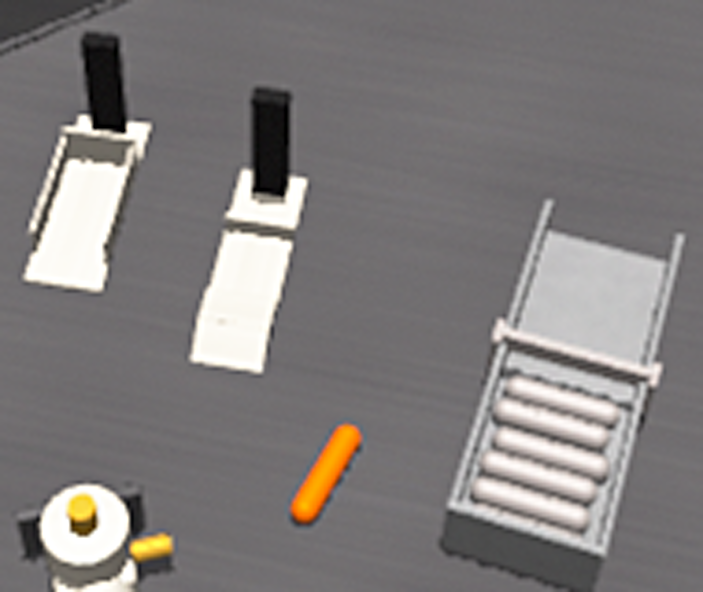

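```bash
cat > h.py <<'E'
import numpy as np,cv2
from scipy.optimize import least_squares
from scipy.spatial.transform import Rotation as R
CAM={'top':(np.array([[434.290892,0,247.994942],[0,434.290892,197.620613],[0,0,1]]),None),'scene':None}
def proj(s,P):
    K=s['mtx'];T=np.linalg.inv(s['extrinsics']);p=np.atleast_2d(P)@T[:3,:3].T+T[:3,3]
    q=p@K.T;return q[:,:2]/q[:,2:]
def projw(s,P):
    K=s['mtx'];T=np.linalg.inv(s['extrinsics']);p=np.atleast_2d(P)@T[:3,:3].T+T[:3,3]
    r=np.hypot(p[:,0],p[:,1]);th=np.arctan2(r,p[:,2]);return np.c_[K[0,2]+K[0,0]*th*p[:,0]/r,K[1,2]+K[1,1]*th*p[:,1]/r]
def place(pose,L,z=0):
    x,y,a=pose;c,s=np.cos(a),np.sin(a);L=np.atleast_2d(L)
    return np.c_[x+c*L[:,0]-s*L[:,1],y+s*L[:,0]+c*L[:,1],z+L[:,2]]
def fit(obs,x0,z=0):
    # obs: list of (snap, projfn, L, uv)
    f=lambda p:np.concatenate([(pf(s,place(p,L,z))-uv).ravel() for s,pf,L,uv in obs])
    r=least_squares(f,x0,loss='soft_l1',x_scale=[10,10,.1]);return r.x,f(r.x).reshape(-1,2)
E
cat > m1.py <<'E'
from h import *
from workcell import eyes
T=eyes.snapshot('top');S=eyes.snapshot('scene')
ca=lambda a:(np.array(a,float)+.5)/4.5-.5+[150,140]
cb=lambda a:(np.array(a,float)+.5)/3.7-.5+[190,130]
L=np.array([[-14,22,2.5],[-14,-22,2.5],[144,22,1.5],[144,-22,1.5]],float)
sc=[(T,proj,L,ca([(447,465),(522,463),(441,208),(516,207)])),
    (S,proj,L[[0,2,3]],cb([(308,181),(262,373),(190,361)]))]
p,r=fit(sc,[400,-50,0]);print('scoop',p.round(3),r.round(1).tolist())
LT=np.array([[-115,40,36],[-115,-40,36],[-115,40,6],[-115,-40,6],[125,40,46],[125,-40,46]],float)
tr=[(S,proj,LT,cb([(681,237),(548,203),(668,262),(556,233),(608,553),(447,516)])),
    (T,proj,LT[[0,4,5]],ca([(36,423),(95,30),(236,42)]))]
p,r=fit(tr,[450,150,0]);print('tray',p.round(3),r.round(1).tolist())
# mat
M=np.array([[120,80,3],[120,-80,3],[-120,-80,3],[-120,80,3]],float)
m=[(T,proj,M,np.array([[335,167],[392,167],[396,254],[336,254]]))]
p,r=fit(m,[500,-250,0]);print('mat',p.round(3),r.round(1).tolist())
E
python3 m1.py
```

```text
scoop [ 4.49375e+02 -2.93950e+01  4.30000e-02] [[-0.2, -0.5], [-0.6, -0.3], [0.0, -0.2], [-0.8, -0.3], [-0.6, -0.7], [-0.5, -0.6], [0.1, -0.5]]
tray [ 5.63271e+02  1.83399e+02 -1.01000e-01] [[-0.9, -0.6], [1.3, -0.2], [0.1, 0.5], [-2.6, -0.4], [-2.2, -0.2], [2.3, -2.2], [-0.3, -1.2], [0.0, -1.1], [-2.4, -0.5]]
mat [ 5.30978e+02 -3.22792e+02  7.00000e-03] [[-0.7, -0.2], [0.1, 0.5], [0.2, 0.3], [0.3, -0.6]]
```

```bash
cat > g.py <<'E'
import sys
from h import *
from workcell import readout
# python g.py x y z yawY(deg)
s=readout.state();p=np.array(s['eef_pos']);r=R.from_rotvec(s['ee_rot'])
t=np.array(list(map(float,sys.argv[1:4])));yaw=np.radians(float(sys.argv[4]))
y=np.array([np.cos(yaw),np.sin(yaw),0]);z=np.array([0,0,-1.]);x=np.cross(y,z)
rt=R.from_matrix(np.c_[x,y,z]);rel=r.inv()*rt
print('travel',r.inv().apply(t-p).round(2),'twist',np.degrees(rel.as_rotvec()).round(2),'clock',s['clock'],'F',s['contact_force'].round(1),'pos',p.round(1))
E
python3 g.py 449 -29 220 182.5
```

```text
travel [-389.03  373.82   11.08] twist [ 5.000e-02  2.000e-02 -6.604e+01] clock 0.25 F [-0.4  0.2  0.4] pos [ 267.3 -537.   230.8]
```

{"method": "servo_tool", "body": {
  "motion": [
    {"travel": [-389, 374, 11], "twist": [0, 0, -66], "grip": 1},
    {"travel": [-389, 374, 11], "twist": [0, 0, -66], "grip": 1},
    {"travel": [-389, 374, 11], "twist": [0, 0, -66], "grip": 1},
    {"travel": [-389, 374, 11], "twist": [0, 0, -66], "grip": 1},
    {"travel": [-389, 374, 11], "twist": [0, 0, -66], "grip": 1},
    {"travel": [-389, 374, 11], "twist": [0, 0, -66], "grip": 1},
    {"travel": [-389, 374, 11], "twist": [0, 0, -66], "grip": 1},
    {"travel": [-389, 374, 11], "twist": [0, 0, -66], "grip": 1}
  ]
}}

```text
clock: 0.92
eef_pos: [379.6, -221.4, 224.6]
ee_rot: [-2.104, 2.332, -0.001]
contact_force: [1.5, -0.1, 0.2]
opening: 85.5
```

```bash
python3 g.py 449 -29 220 182.5
```

```text
travel [-198.57  -49.27    4.69] twist [-0.05  0.01 -8.41] clock 0.9167 F [ 1.5 -0.1  0.2] pos [ 379.6 -221.4  224.6]
```

{"method": "servo_tool", "body": {
  "motion": [
    {"travel": [-190, -48, 4], "twist": [0, 0, -8.5], "grip": 1},
    {"travel": [-190, -48, 4], "twist": [0, 0, -8.5], "grip": 1},
    {"travel": [-190, -48, 4], "twist": [0, 0, -8.5], "grip": 1},
    {"travel": [-190, -48, 4], "twist": [0, 0, -8.5], "grip": 1},
    {"travel": [-190, -48, 4], "twist": [0, 0, -8.5], "grip": 1},
    {"travel": [-190, -48, 4], "twist": [0, 0, -8.5], "grip": 1},
    {"travel": [-190, -48, 4], "twist": [0, 0, -8.5], "grip": 1}
  ]
}}

```text
clock: 1.5
eef_pos: [448.0, -38.3, 220.1]
ee_rot: [2.268, -2.173, -0.001]
contact_force: [0.2, -0.6, 0.2]
opening: 85.5
```

```bash
python3 g.py 449 -29 150 182.5; python3 - <<'E'
from workcell import eyes
import cv2
s=eyes.snapshot('wrist');cv2.imwrite('pics/w1.png',s['pixels']);s=eyes.snapshot('top');cv2.imwrite('pics/t1.png',s['pixels'])
E
```

```text
travel [-9.25 -1.47 70.12] twist [ 0.05 -0.01 -0.06] clock 1.5 F [ 0.2 -0.6  0.2] pos [448.  -38.3 220.1]
```

View pics/w1.png

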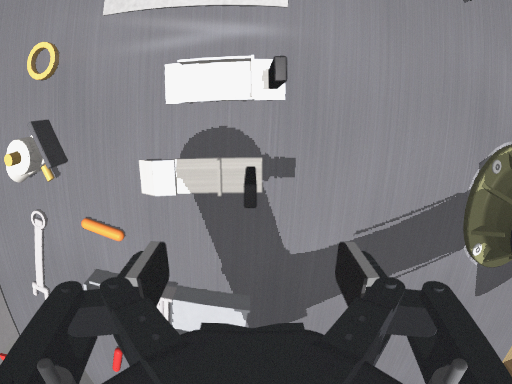

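```bash
python3 - <<'E'
import cv2
s=cv2.imread('pics/w1.png');cv2.imwrite('pics/w1z.png',cv2.resize(s[140:225,125:280],None,fx=5,fy=5,interpolation=cv2.INTER_CUBIC))
cv2.imwrite('pics/w1t.png',cv2.resize(s[230:384,70:270],None,fx=4,fy=3.9,interpolation=cv2.INTER_CUBIC))
E
```

```text
(no output)
```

View pics/w1z.png

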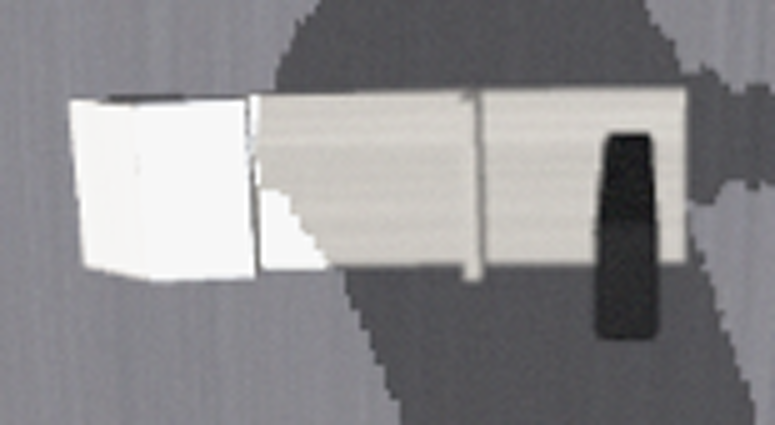

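```bash
cat > m2.py <<'E'
from h import *
from workcell import eyes
W=eyes.snapshot('wrist')
c=lambda a:(np.array(a,float)+.5)/5-.5+[125,140]
L=np.array([[-14,-22,2.5],[-14,22,2.5],[144,-22,1.5],[144,22,1.5],[6,12,95],[-6,12,95],[6,-12,95],[-6,-12,95]],float)
p,r=fit([(W,projw,L,c([(686,88),(686,263),(70,101),(85,268),(597,338),(657,338),(599,222),(656,222)]))],[449,-30,.04]);print(p.round(3),r.round(1).tolist())
E
python3 m2.py
```

```text
[ 4.48768e+02 -3.31010e+01  4.90000e-02] [[-0.1, -0.0], [-0.0, -0.3], [-0.0, 0.2], [0.1, -0.4], [-0.2, 0.9], [0.5, 0.8], [-1.0, -0.5], [0.5, -0.6]]
```

View pics/w1t.png

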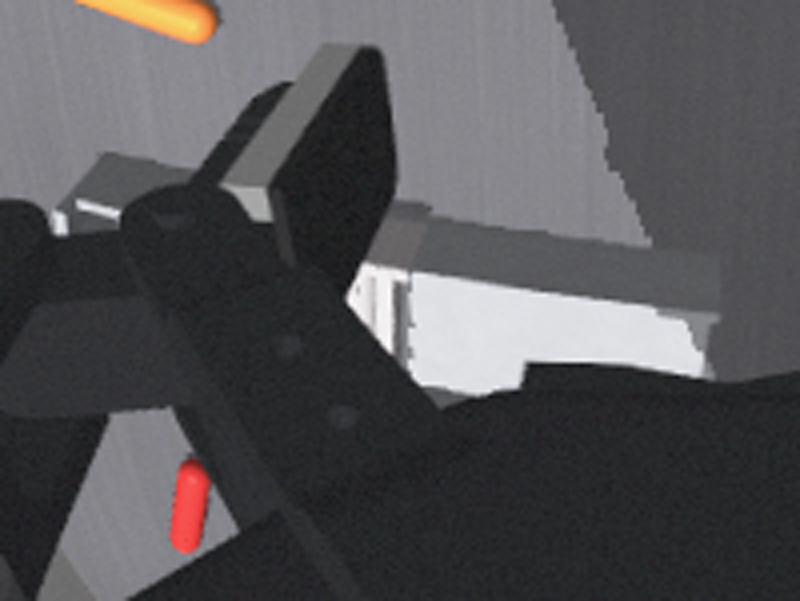

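```bash
python3 g.py 449 -32 53 182.6
```

```text
travel [ -8.28  -1.55 167.67] twist [-0.01 -0.   -0.39] clock 1.65 F [-0.  -1.1  0.3] pos [447.7 -40.3 220.7]
```

{"method": "servo_tool", "body": {
  "motion": [
    {"travel": [-8, -1.5, 30], "twist": [0, 0, -0.4], "grip": 1},
    {"travel": [-8, -1.5, 60], "twist": [0, 0, -0.4], "grip": 1},
    {"travel": [-8, -1.5, 90], "twist": [0, 0, -0.4], "grip": 1},
    {"travel": [-8, -1.5, 115], "twist": [0, 0, -0.4], "grip": 1},
    {"travel": [-8, -1.5, 140], "twist": [0, 0, -0.4], "grip": 1},
    {"travel": [-8, -1.5, 160], "twist": [0, 0, -0.4], "grip": 1},
    {"travel": [-8, -1.5, 167.5], "twist": [0, 0, -0.4], "grip": 1},
    {"travel": [-8, -1.5, 167.5], "twist": [0, 0, -0.4], "grip": 1}
  ]
}}

```text
clock: 2.32
eef_pos: [447.8, -32.8, 51.4]
ee_rot: [2.268, -2.17, -0.003]
contact_force: [-0.8, -0.0, 0.2]
opening: 85.6
```

```bash
python3 g.py 449 -32 53 182.6; python3 - <<'E'
from workcell import eyes
import cv2
s=eyes.snapshot('wrist');cv2.imwrite('pics/w2.png',s['pixels'])
E
```

```text
travel [-0.72 -1.2  -1.61] twist [ 0.18 -0.03 -0.05] clock 2.3167 F [-0.8 -0.   0.2] pos [447.8 -32.8  51.4]
```

View pics/w2.png

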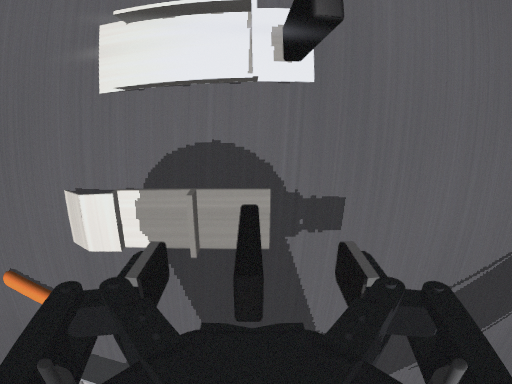

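{"method": "servo_tool", "body": {
  "motion": [
    {"travel": [0, -1, -1.5], "grip": 0},
    {"travel": [0, -1, -1.5], "grip": 0},
    {"travel": [0, -1, -1.5], "grip": 0},
    {"travel": [0, -1, -1.5], "grip": 0},
    {"travel": [0, -1, -1.5], "grip": 0},
    {"travel": [0, -1, -1.5], "grip": 0},
    {"travel": [0, -1, -1.5], "grip": 0},
    {"travel": [0, -1, -1.5], "grip": 0}
  ],
  "squeeze": 90
}}

```text
$.motion[0]: bad value
```

```bash
python3 g.py 449 -32 53 182.6; python3 - <<'E'
from workcell import readout
s=readout.state();print(s['opening'],s['torque'])
E
```

```text
travel [-0.48 -0.12  0.24] twist [ 0.03 -0.03 -0.02] clock 2.3667 F [ 0.2 -1.1  0.7] pos [448.9 -32.5  53.2]
85.30767740945147 [-0.0215962  -0.03008507  0.00192756]
```

{"method": "servo_tool", "body": {
  "motion": [
    {"travel": [0, 0, 0], "twist": [0, 0, 0], "grip": 0},
    {"travel": [0, 0, 0], "twist": [0, 0, 0], "grip": 0},
    {"travel": [0, 0, 0], "twist": [0, 0, 0], "grip": 0},
    {"travel": [0, 0, 0], "twist": [0, 0, 0], "grip": 0},
    {"travel": [0, 0, 0], "twist": [0, 0, 0], "grip": 0},
    {"travel": [0, 0, 0], "twist": [0, 0, 0], "grip": 0},
    {"travel": [0, 0, 0], "twist": [0, 0, 0], "grip": 0},
    {"travel": [0, 0, 0], "twist": [0, 0, 0], "grip": 0}
  ],
  "squeeze": 90
}}

```text
clock: 3.03
eef_pos: [449.4, -31.5, 53.4]
ee_rot: [-2.272, 2.169, -0.001]
contact_force: [0.5, 0.4, 1.7]
opening: 11.0
```

```bash
python3 g.py 449 -32 200 182.6; python3 - <<'E'
from workcell import readout
s=readout.state();print(s['opening'],s['torque'])
E
```

```text
travel [   0.45    0.33 -146.59] twist [-0.05  0.    0.06] clock 3.0333 F [0.5 0.4 1.7] pos [449.4 -31.5  53.4]
11.048954622687297 [ 0.09841642 -0.19828653 -0.00635489]
```

```bash
python3 - <<'E'
import cv2
t=cv2.imread('pics/t1.png')[138:246,150:212];s=cv2.imread('pics/scene0.png')[180:292,300:380]
a=cv2.resize(t,None,fx=5.5,fy=5.5,interpolation=cv2.INTER_CUBIC);b=cv2.resize(s,None,fx=5,fy=5,interpolation=cv2.INTER_CUBIC)
cv2.imwrite('pics/ta.png',a);cv2.imwrite('pics/tb.png',b)
E
```

```text
(no output)
```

View pics/ta.png

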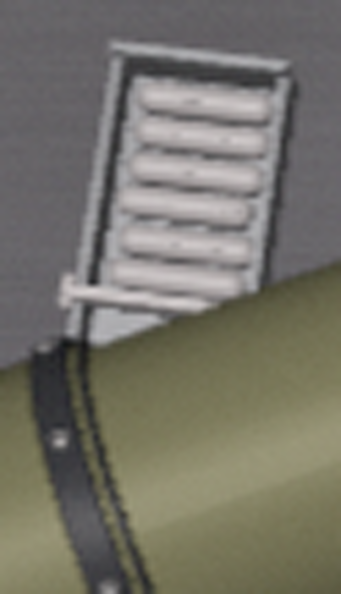

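View pics/tb.png

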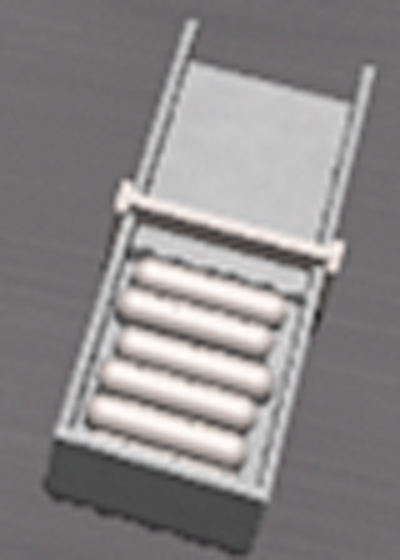

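```bash
cat > m3.py <<'E'
from h import *
from workcell import eyes
T=eyes.snapshot('top');S=eyes.snapshot('scene')
ca=lambda a:(np.array(a,float)+.5)/4.5-.5+[150,140]
ct=lambda a:(np.array(a,float)+.5)/5.5-.5+[150,138]
cb=lambda a:(np.array(a,float)+.5)/5-.5+[300,180]
def f(q):
    p=q[:3];t,w=q[3:5]
    o=[(S,[[-115,-w,36],[-115,w,36],[-115,-40,6],[-115,40,6],[122+t,-w,46],[122+t,w,46]],cb([(187,19),(374,68),(197,64),(348,104),(55,437),(268,497)])),
       (T,[[122+t,w,46],[122+t,-w,46]],ct([(112,43),(288,66)])),
       (T,[[-115,w,36]],ca([(31,423)]))]
    return np.concatenate([(proj(s,place(p,np.array(L,float)))-uv).ravel() for s,L,uv in o]+[[(t-4)*.2,(w-43)*.2]])
r=least_squares(f,[563,183,-.1,4,43],loss='soft_l1',x_scale=[10,10,.1,3,3]);print(r.x.round(3));print(r.fun[:-2].reshape(-1,2).round(1).tolist())
p=r.x[:3]
for x,y in [(-170,0),(-22,0),(-150,0)]: print(x,place(p,[[x,y,0]]).round(1))
E
python3 m3.py
```

```text
[ 5.61794e+02  1.82495e+02 -1.01000e-01  3.86200e+00  4.37850e+01]
[[0.2, -0.1], [-0.3, -0.2], [-2.0, -0.7], [0.8, 0.0], [-0.1, -1.0], [-0.1, 0.1], [-0.2, -0.2], [-0.6, -0.7], [-0.3, -0.8]]
-170 [[392.7 199.7   0. ]]
-22 [[539.9 184.7   0. ]]
-150 [[412.6 197.7   0. ]]
```

{"method": "servo_tool", "body": {
  "motion": [
    {"travel": [0, 0, -15], "twist": [0, 0, 0], "grip": 0},
    {"travel": [0, 0, -40], "twist": [0, 0, 0], "grip": 0},
    {"travel": [0, 0, -70], "twist": [0, 0, 0], "grip": 0},
    {"travel": [0, 0, -95], "twist": [0, 0, 0], "grip": 0},
    {"travel": [0, 0, -110], "twist": [0, 0, 0], "grip": 0},
    {"travel": [0, 0, -117], "twist": [0, 0, 0], "grip": 0},
    {"travel": [0, 0, -117], "twist": [0, 0, 0], "grip": 0}
  ]
}}

```text
clock: 3.72
eef_pos: [449.3, -31.4, 170.8]
ee_rot: [-2.271, 2.169, -0.0]
contact_force: [-0.3, 0.4, -1.7]
opening: 10.9
```

```bash
python3 g.py 389 200 170 174.2; python3 - <<'E'
from workcell import eyes
import cv2
s=eyes.snapshot('scene');cv2.imwrite('pics/s2.png',s['pixels'])
E
```

```text
travel [-233.96   49.54    0.86] twist [-0.06  0.04  8.46] clock 3.7167 F [-0.3  0.4 -1.7] pos [449.3 -31.4 170.8]
```

View pics/s2.png

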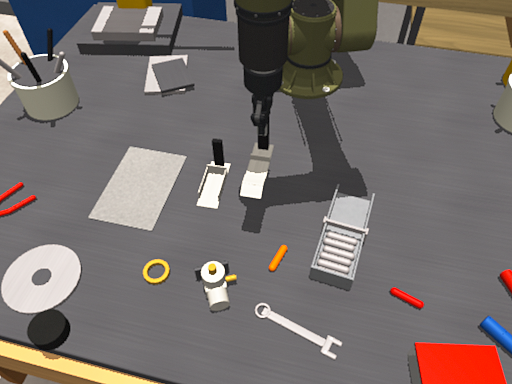

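The scoop hangs level in the gripper (pan near 258,170). Moving over the tray's open end.

{"method": "servo_tool", "body": {
  "motion": [
    {"travel": [-30, 6, 0], "twist": [0, 0, 1.5], "grip": 0},
    {"travel": [-65, 14, 0], "twist": [0, 0, 3], "grip": 0},
    {"travel": [-100, 21, 0], "twist": [0, 0, 4.5], "grip": 0},
    {"travel": [-135, 28, 0], "twist": [0, 0, 6], "grip": 0},
    {"travel": [-170, 36, 0], "twist": [0, 0, 7.5], "grip": 0},
    {"travel": [-205, 43, 0], "twist": [0, 0, 8.5], "grip": 0},
    {"travel": [-225, 48, 0], "twist": [0, 0, 8.5], "grip": 0},
    {"travel": [-234, 49.5, 0], "twist": [0, 0, 8.5], "grip": 0}
  ]
}}

```text
clock: 4.43
eef_pos: [387.0, 201.8, 167.5]
ee_rot: [2.106, -2.326, -0.001]
contact_force: [-0.2, 0.0, -1.5]
opening: 11.1
```

{"method": "servo_tool", "body": {
  "motion": [
    {"travel": [0, 0, 0], "twist": [0, 0, 0], "grip": 0},
    {"travel": [0, 0, 0], "twist": [0, 0, 0], "grip": 0}
  ]
}}

```text
clock: 4.6
eef_pos: [388.3, 199.4, 168.5]
ee_rot: [2.105, -2.329, 0.0]
contact_force: [-0.1, -0.3, -1.8]
opening: 10.9
```

```bash
python3 g.py 389 200 64 174.2; python3 - <<'E'
from workcell import eyes
import cv2
s=eyes.snapshot('scene');cv2.imwrite('pics/s3.png',cv2.resize(s['pixels'][60:300,220:420],None,fx=3,fy=2.5))
s=eyes.snapshot('wrist');cv2.imwrite('pics/w3.png',s['pixels'])
E
```

```text
travel [ -0.85  -0.79 104.55] twist [ 0.1  -0.12  0.01] clock 4.6 F [-0.1 -0.3 -1.8] pos [388.3 199.4 168.5]
```

View pics/s3.png

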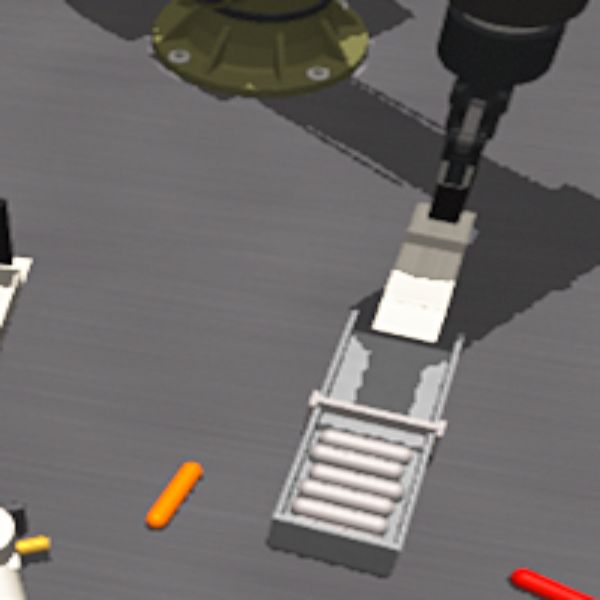

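View pics/w3.png

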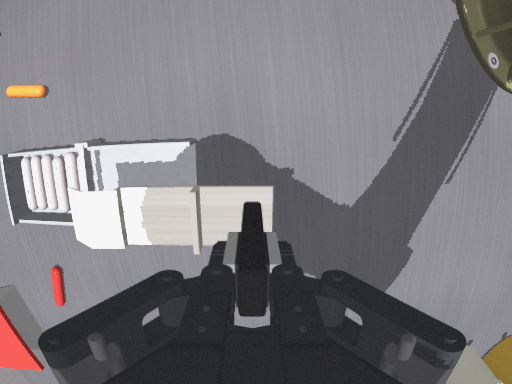

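{"method": "servo_tool", "body": {
  "motion": [
    {"travel": [-1, -0.5, 25], "twist": [0, 0, 0], "grip": 0},
    {"travel": [-1, -0.5, 50], "twist": [0, 0, 0], "grip": 0},
    {"travel": [-1, -0.5, 75], "twist": [0, 0, 0], "grip": 0},
    {"travel": [-1, -0.5, 92], "twist": [0, 0, 0], "grip": 0},
    {"travel": [-1, -0.5, 100], "twist": [0, 0, 0], "grip": 0},
    {"travel": [-1, -0.5, 104], "twist": [0, 0, 0], "grip": 0},
    {"travel": [-1, -0.5, 104], "twist": [0, 0, 0], "grip": 0},
    {"travel": [-1, -0.5, 104], "twist": [0, 0, 0], "grip": 0}
  ]
}}

```text
clock: 5.37
eef_pos: [390.1, 200.9, 67.2]
ee_rot: [-2.104, 2.331, -0.0]
contact_force: [0.7, -0.8, -2.0]
opening: 10.9
```

```bash
python3 g.py 389 200 60.4 174.2; python3 - <<'E'
from workcell import eyes
import cv2
s=eyes.snapshot('scene');cv2.imwrite('pics/s4.png',cv2.resize(s['pixels'][130:290,280:400],None,fx=4,fy=3.7))
s=eyes.snapshot('wrist');cv2.imwrite('pics/w4.png',s['pixels'])
E
```

```text
travel [0.99 0.98 6.83] twist [-0.07  0.06 -0.08] clock 5.3667 F [ 0.7 -0.8 -2. ] pos [390.1 200.9  67.2]
```

View pics/s4.png

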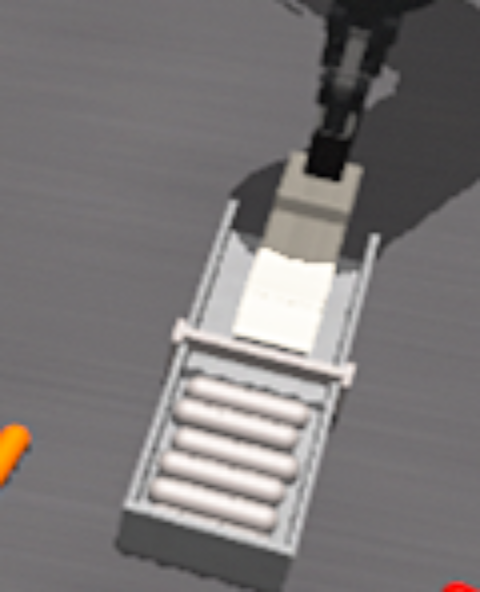

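View pics/w4.png

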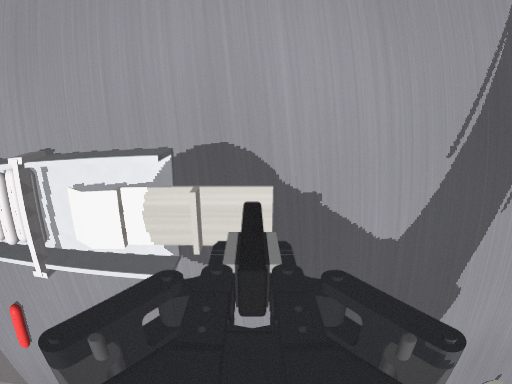

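{"method": "servo_tool", "body": {
  "motion": [
    {"travel": [0.5, 0.5, 2], "twist": [0, 0, 0], "grip": 0},
    {"travel": [0.5, 0.5, 4], "twist": [0, 0, 0], "grip": 0},
    {"travel": [0.5, 0.5, 5.5], "twist": [0, 0, 0], "grip": 0},
    {"travel": [0.5, 0.5, 6.5], "twist": [0, 0, 0], "grip": 0},
    {"travel": [0.5, 0.5, 7], "twist": [0, 0, 0], "grip": 0},
    {"travel": [0.5, 0.5, 7], "twist": [0, 0, 0], "grip": 0}
  ]
}}

```text
clock: 5.97
eef_pos: [388.9, 200.4, 59.4]
ee_rot: [-2.105, 2.331, -0.0]
contact_force: [-1.4, 0.1, 0.5]
opening: 10.5
```

```bash
python3 g.py 389 200 59.4 174.2
```

```text
travel [ 0.44 -0.12 -0.04] twist [-0.02  0.01 -0.04] clock 5.9667 F [-1.4  0.1  0.5] pos [388.9 200.4  59.4]
```

{"method": "servo_tool", "body": {
  "motion": [
    {"travel": [0, -5, 0], "twist": [0, 0, 0], "grip": 0},
    {"travel": [0, -10, 0], "twist": [0, 0, 0], "grip": 0},
    {"travel": [0, -15, 0], "twist": [0, 0, 0], "grip": 0},
    {"travel": [0, -20, 0], "twist": [0, 0, 0], "grip": 0},
    {"travel": [0, -25, 0], "twist": [0, 0, 0], "grip": 0},
    {"travel": [0, -30, 0], "twist": [0, 0, 0], "grip": 0},
    {"travel": [0, -35, 0], "twist": [0, 0, 0], "grip": 0},
    {"travel": [0, -40, 0], "twist": [0, 0, 0], "grip": 0}
  ]
}}

```text
clock: 6.63
eef_pos: [429.3, 196.3, 59.4]
ee_rot: [-2.105, 2.332, 0.0]
contact_force: [-2.5, 1.2, 3.7]
opening: 10.9
```

{"method": "servo_tool", "body": {
  "motion": [
    {"travel": [0, -4, 0], "twist": [0, 0, 0], "grip": 0},
    {"travel": [0, -8, 0], "twist": [0, 0, 0], "grip": 0},
    {"travel": [0, -12, 0], "twist": [0, 0, 0], "grip": 0},
    {"travel": [0, -16, 0], "twist": [0, 0, 0], "grip": 0},
    {"travel": [0, -20, 0], "twist": [0, 0, 0], "grip": 0},
    {"travel": [0, -24, 0], "twist": [0, 0, 0], "grip": 0},
    {"travel": [0, -28, 0], "twist": [0, 0, 0], "grip": 0},
    {"travel": [0, -32, 0], "twist": [0, 0, 0], "grip": 0}
  ]
}}

```text
clock: 7.3
eef_pos: [460.8, 193.0, 59.4]
ee_rot: [2.105, -2.332, -0.0]
contact_force: [-6.1, 0.7, 6.8]
opening: 10.9
```

```bash
python3 g.py 539.9 184.7 59.4 174.2; python3 - <<'E'
from workcell import eyes
import cv2
s=eyes.snapshot('scene');cv2.imwrite('pics/s5.png',cv2.resize(s['pixels'][130:290,280:400],None,fx=4,fy=3.7))
E
```

```text
travel [ 2.300e-01 -7.954e+01 -1.000e-02] twist [ 0.02  0.   -0.04] clock 7.3 F [-6.1  0.7  6.8] pos [460.8 193.   59.4]
```

View pics/s5.png

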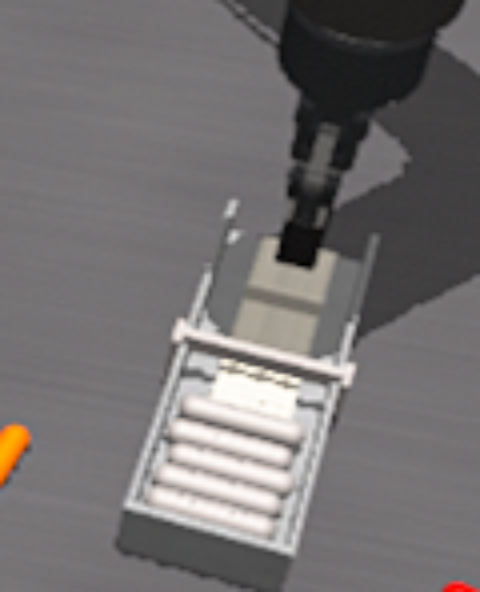

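{"method": "servo_tool", "body": {
  "motion": [
    {"travel": [0, -3, 0], "twist": [0, 0, 0], "grip": 0},
    {"travel": [0, -6, 0], "twist": [0, 0, 0], "grip": 0},
    {"travel": [0, -9, 0], "twist": [0, 0, 0], "grip": 0},
    {"travel": [0, -12, 0], "twist": [0, 0, 0], "grip": 0},
    {"travel": [0, -15, 0], "twist": [0, 0, 0], "grip": 0},
    {"travel": [0, -18, 0], "twist": [0, 0, 0], "grip": 0},
    {"travel": [0, -21, 0], "twist": [0, 0, 0], "grip": 0},
    {"travel": [0, -24, 0], "twist": [0, 0, 0], "grip": 0}
  ]
}}

```text
clock: 8.02
eef_pos: [484.2, 190.5, 59.5]
ee_rot: [2.105, -2.331, -0.001]
contact_force: [-9.7, 0.7, 7.6]
opening: 11.1
```

{"method": "servo_tool", "body": {
  "motion": [
    {"travel": [0, -3, 0], "twist": [0, 0, 0], "grip": 0},
    {"travel": [0, -6, 0], "twist": [0, 0, 0], "grip": 0},
    {"travel": [0, -9, 0], "twist": [0, 0, 0], "grip": 0},
    {"travel": [0, -12, 0], "twist": [0, 0, 0], "grip": 0},
    {"travel": [0, -15, 0], "twist": [0, 0, 0], "grip": 0},
    {"travel": [0, -18, 0], "twist": [0, 0, 0], "grip": 0},
    {"travel": [0, -21, 0], "twist": [0, 0, 0], "grip": 0},
    {"travel": [0, -24, 0], "twist": [0, 0, 0], "grip": 0}
  ]
}}

```text
clock: 8.68
eef_pos: [508.0, 188.1, 59.4]
ee_rot: [2.105, -2.331, -0.001]
contact_force: [-9.6, 0.4, 9.4]
opening: 10.8
```

```bash
python3 g.py 539.9 184.7 59.4 174.2; python3 - <<'E'
from workcell import eyes
import cv2
s=eyes.snapshot('scene');cv2.imwrite('pics/s6.png',cv2.resize(s['pixels'][130:290,280:400],None,fx=4,fy=3.7))
E
```

```text
travel [  0.14 -32.08   0.  ] twist [ 0.08 -0.02 -0.03] clock 8.6833 F [-9.6  0.4  9.4] pos [508.  188.1  59.4]
```

View pics/s6.png

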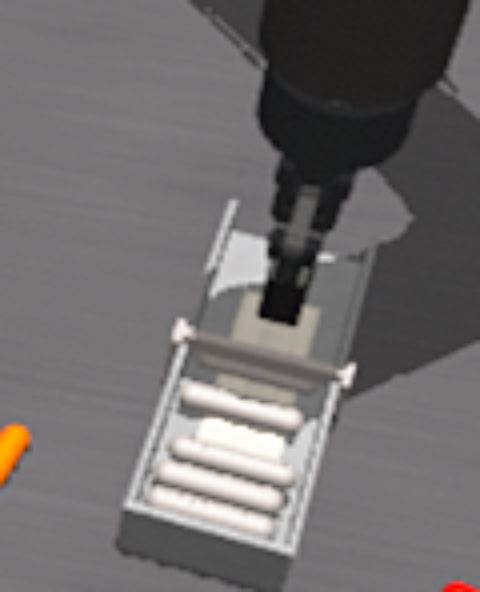

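{"method": "servo_tool", "body": {
  "motion": [
    {"travel": [0, -2.5, 0], "twist": [0, 0, 0], "grip": 0},
    {"travel": [0, -5, 0], "twist": [0, 0, 0], "grip": 0},
    {"travel": [0, -7.5, 0], "twist": [0, 0, 0], "grip": 0},
    {"travel": [0, -10, 0], "twist": [0, 0, 0], "grip": 0},
    {"travel": [0, -12.5, 0], "twist": [0, 0, 0], "grip": 0},
    {"travel": [0, -15, 0], "twist": [0, 0, 0], "grip": 0},
    {"travel": [0, -17.5, 0], "twist": [0, 0, 0], "grip": 0},
    {"travel": [0, -20, 0], "twist": [0, 0, 0], "grip": 0}
  ]
}}

```text
clock: 9.4
eef_pos: [527.7, 186.0, 59.5]
ee_rot: [2.105, -2.33, -0.001]
contact_force: [-18.6, 1.8, 15.1]
opening: 10.8
```

```bash
python3 g.py 539.9 184.7 59.4 174.2; python3 - <<'E'
from workcell import eyes
import cv2
s=eyes.snapshot('scene');cv2.imwrite('pics/s7.png',cv2.resize(s['pixels'][130:290,280:400],None,fx=4,fy=3.7))
s=eyes.snapshot('top');cv2.imwrite('pics/t7.png',cv2.resize(s['pixels'][130:260,140:240],None,fx=5,fy=4.5))
E
```

```text
travel [  0.09 -12.25   0.05] twist [ 0.09 -0.03 -0.02] clock 9.4 F [-18.6   1.8  15.1] pos [527.7 186.   59.5]
```

View pics/s7.png

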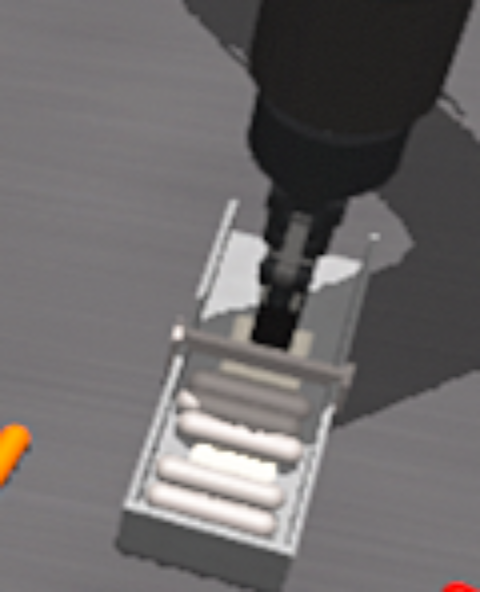

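View pics/t7.png

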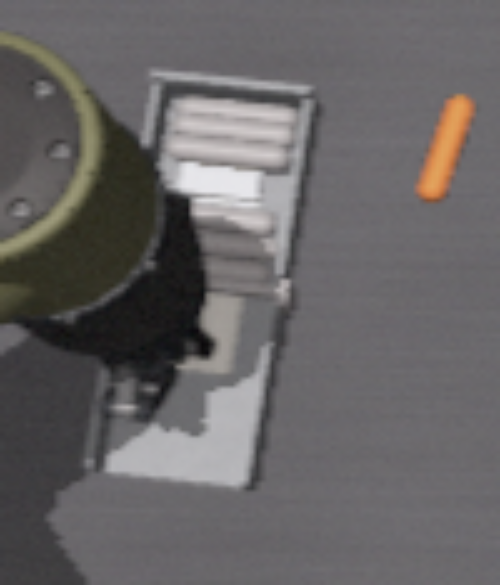

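```bash
python3 - <<'E'
from workcell import eyes
import cv2
s=eyes.snapshot('wrist');cv2.imwrite('pics/w7.png',cv2.resize(s['pixels'][130:300,0:280],None,fx=2.8,fy=3))
E
```

```text
(no output)
```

View pics/w7.png

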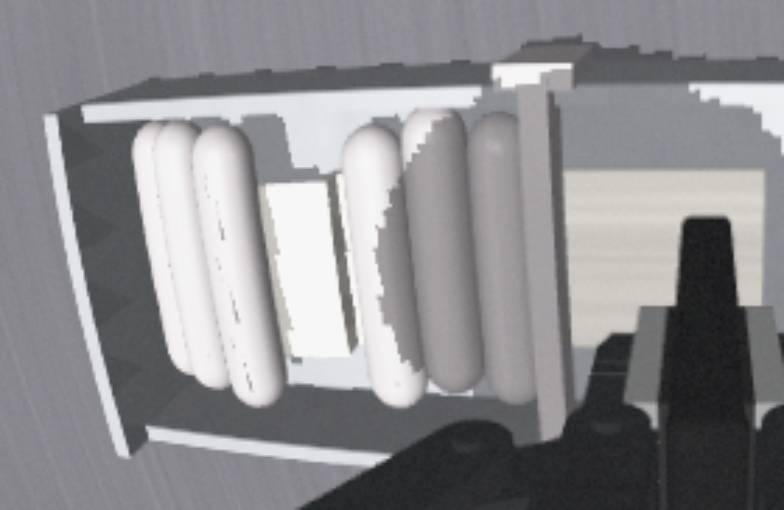

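{"method": "servo_tool", "body": {
  "motion": [
    {"travel": [0, -1, 0], "twist": [0, 0, 0], "grip": 0},
    {"travel": [0, -2, 0], "twist": [0, 0, 0], "grip": 0},
    {"travel": [0, -3, 0], "twist": [0, 0, 0], "grip": 0},
    {"travel": [0, -4, 0], "twist": [0, 0, 0], "grip": 0},
    {"travel": [0, -5, 0], "twist": [0, 0, 0], "grip": 0},
    {"travel": [0, -6, 0], "twist": [0, 0, 0], "grip": 0}
  ]
}}

```text
clock: 10.05
eef_pos: [533.1, 185.4, 59.5]
ee_rot: [2.104, -2.33, -0.002]
contact_force: [-12.7, 0.7, 10.7]
opening: 11.0
```

```bash
python3 g.py 539.9 184.7 59.4 174.2; python3 - <<'E'
from workcell import eyes
import cv2
s=eyes.snapshot('wrist');cv2.imwrite('pics/w8.png',cv2.resize(s['pixels'][130:300,0:280],None,fx=2.8,fy=3))
E
```

```text
travel [ 0.04 -6.85  0.13] twist [ 0.15 -0.04 -0.02] clock 10.05 F [-12.7   0.7  10.7] pos [533.1 185.4  59.5]
```

View pics/w8.png

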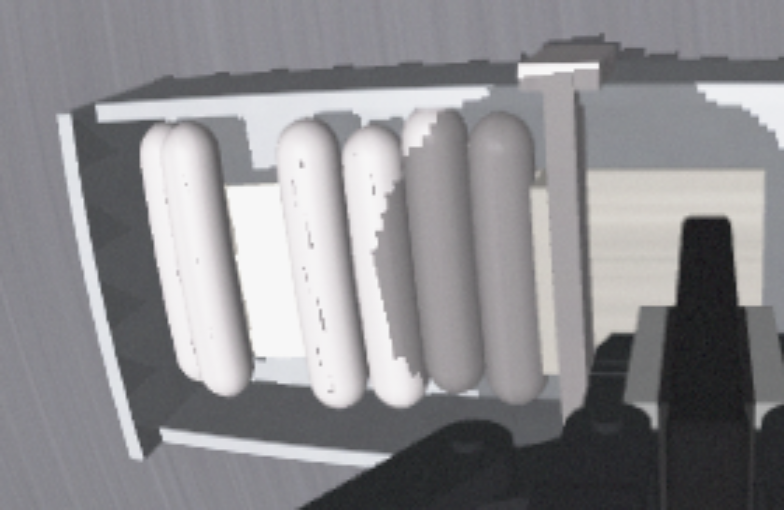

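{"method": "servo_tool", "body": {
  "motion": [
    {"travel": [0, -1, 0], "twist": [0, 0, 0], "grip": 0},
    {"travel": [0, -2, 0], "twist": [0, 0, 0], "grip": 0},
    {"travel": [0, -3, 0], "twist": [0, 0, 0], "grip": 0},
    {"travel": [0, -4, 0], "twist": [0, 0, 0], "grip": 0}
  ]
}}

```text
clock: 10.43
eef_pos: [537.0, 185.1, 59.6]
ee_rot: [2.104, -2.33, -0.002]
contact_force: [-13.6, 1.0, 11.7]
opening: 11.1
```

```bash
python3 g.py 539.9 184.7 59.4 174.2; python3 - <<'E'
from workcell import eyes
import cv2
s=eyes.snapshot('wrist');cv2.imwrite('pics/w9.png',cv2.resize(s['pixels'][130:300,0:280],None,fx=2.8,fy=3))
E
```

```text
travel [ 0.08 -2.9   0.15] twist [ 0.16 -0.04 -0.01] clock 10.4333 F [-13.6   1.   11.7] pos [537.  185.1  59.6]
```

View pics/w9.png

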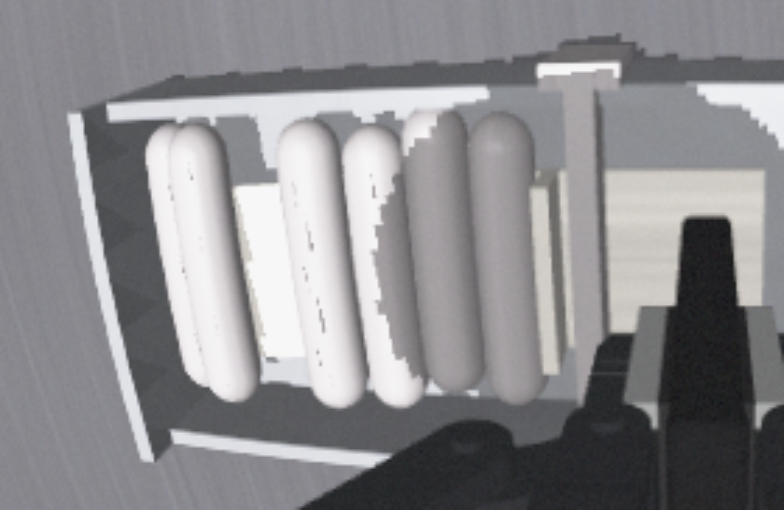

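{"method": "servo_tool", "body": {
  "motion": [
    {"travel": [0, 2, 0], "twist": [0, 0, 0], "grip": 0},
    {"travel": [0, 5, 0], "twist": [0, 0, 0], "grip": 0},
    {"travel": [0, 8, 0], "twist": [0, 0, 0], "grip": 0},
    {"travel": [0, 12, 0], "twist": [0, 0, 0], "grip": 0},
    {"travel": [0, 16, 0], "twist": [0, 0, 0], "grip": 0},
    {"travel": [0, 20, 0], "twist": [0, 0, 0], "grip": 0},
    {"travel": [0, 24, 0], "twist": [0, 0, 0], "grip": 0},
    {"travel": [0, 28, 0], "twist": [0, 0, 0], "grip": 0}
  ]
}}

```text
clock: 11.15
eef_pos: [510.4, 188.0, 59.4]
ee_rot: [-2.105, 2.331, -0.001]
contact_force: [5.9, -0.2, 2.9]
opening: 11.0
```

{"method": "servo_tool", "body": {
  "motion": [
    {"travel": [0, 3, 0], "twist": [0, 0, 0], "grip": 0},
    {"travel": [0, 6, 0], "twist": [0, 0, 0], "grip": 0},
    {"travel": [0, 9, 0], "twist": [0, 0, 0], "grip": 0},
    {"travel": [0, 12, 0], "twist": [0, 0, 0], "grip": 0},
    {"travel": [0, 15, 0], "twist": [0, 0, 0], "grip": 0},
    {"travel": [0, 18, 0], "twist": [0, 0, 0], "grip": 0},
    {"travel": [0, 21, 0], "twist": [0, 0, 0], "grip": 0},
    {"travel": [0, 24, 0], "twist": [0, 0, 0], "grip": 0}
  ]
}}

```text
clock: 11.82
eef_pos: [486.5, 190.5, 59.5]
ee_rot: [-2.105, 2.331, -0.001]
contact_force: [4.9, 1.0, 2.8]
opening: 11.1
```

```bash
python3 g.py 407 198.4 59.4 174.2; python3 - <<'E'
from workcell import eyes
import cv2
s=eyes.snapshot('wrist');cv2.imwrite('pics/w10.png',cv2.resize(s['pixels'][130:300,0:280],None,fx=2.8,fy=3))
E
```

```text
travel [ 2.000e-01  7.991e+01 -4.000e-02] twist [-0.06  0.03 -0.04] clock 11.8167 F [4.9 1.  2.8] pos [486.5 190.5  59.5]
```

View pics/w10.png

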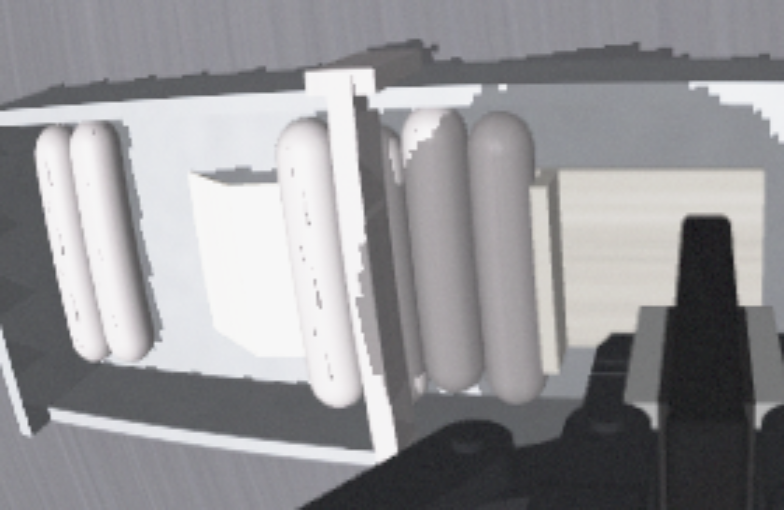

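Three pins pass under the bar, the fourth is on the shelf at the bar. Continue slowly.

{"method": "servo_tool", "body": {
  "motion": [
    {"travel": [0, 2, 0], "twist": [0, 0, 0], "grip": 0},
    {"travel": [0, 4.5, 0], "twist": [0, 0, 0], "grip": 0},
    {"travel": [0, 7, 0], "twist": [0, 0, 0], "grip": 0},
    {"travel": [0, 9.5, 0], "twist": [0, 0, 0], "grip": 0},
    {"travel": [0, 12, 0], "twist": [0, 0, 0], "grip": 0},
    {"travel": [0, 14.5, 0], "twist": [0, 0, 0], "grip": 0},
    {"travel": [0, 17, 0], "twist": [0, 0, 0], "grip": 0},
    {"travel": [0, 20, 0], "twist": [0, 0, 0], "grip": 0}
  ]
}}

```text
clock: 12.53
eef_pos: [466.8, 192.5, 59.4]
ee_rot: [-2.105, 2.331, -0.001]
contact_force: [5.1, -0.9, 3.2]
opening: 10.8
```

```bash
python3 g.py 407 198.4 59.4 174.2; python3 - <<'E'
from workcell import eyes
import cv2
s=eyes.snapshot('wrist');cv2.imwrite('pics/w11.png',cv2.resize(s['pixels'][130:300,0:280],None,fx=2.8,fy=3))
E
```

```text
travel [ 1.800e-01  6.009e+01 -6.000e-02] twist [-0.07  0.02 -0.04] clock 12.5333 F [ 5.1 -0.9  3.2] pos [466.8 192.5  59.4]
```

View pics/w11.png

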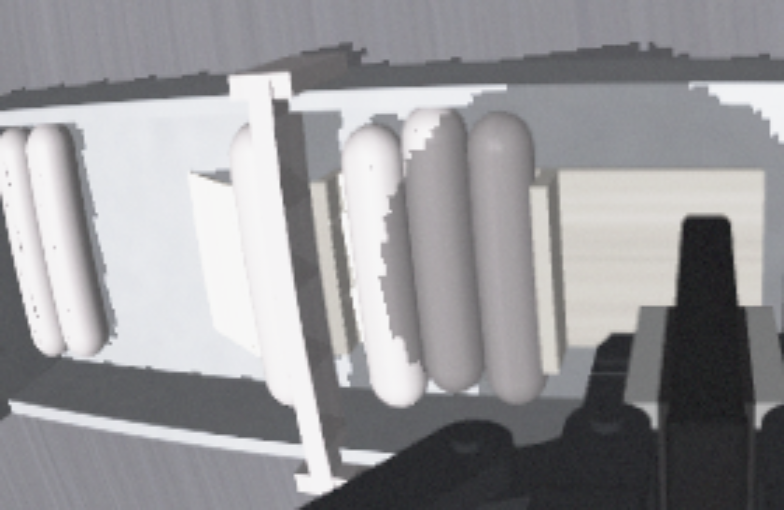

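{"method": "servo_tool", "body": {
  "motion": [
    {"travel": [0, 2.5, 0], "twist": [0, 0, 0], "grip": 0},
    {"travel": [0, 5, 0], "twist": [0, 0, 0], "grip": 0},
    {"travel": [0, 8, 0], "twist": [0, 0, 0], "grip": 0},
    {"travel": [0, 11, 0], "twist": [0, 0, 0], "grip": 0},
    {"travel": [0, 14, 0], "twist": [0, 0, 0], "grip": 0},
    {"travel": [0, 17, 0], "twist": [0, 0, 0], "grip": 0},
    {"travel": [0, 20, 0], "twist": [0, 0, 0], "grip": 0},
    {"travel": [0, 24, 0], "twist": [0, 0, 0], "grip": 0}
  ]
}}

```text
clock: 13.25
eef_pos: [442.9, 194.9, 59.4]
ee_rot: [-2.105, 2.331, -0.001]
contact_force: [5.5, 0.1, 2.7]
opening: 11.1
```

{"method": "servo_tool", "body": {
  "motion": [
    {"travel": [0, 4, 0], "twist": [0, 0, 0], "grip": 0},
    {"travel": [0, 8, 0], "twist": [0, 0, 0], "grip": 0},
    {"travel": [0, 12, 0], "twist": [0, 0, 0], "grip": 0},
    {"travel": [0, 16, 0], "twist": [0, 0, 0], "grip": 0},
    {"travel": [0, 20, 0], "twist": [0, 0, 0], "grip": 0},
    {"travel": [0, 24, 0], "twist": [0, 0, 0], "grip": 0},
    {"travel": [0, 28, 0], "twist": [0, 0, 0], "grip": 0},
    {"travel": [0, 32, 0], "twist": [0, 0, 0], "grip": 0}
  ]
}}

```text
clock: 13.92
eef_pos: [410.6, 198.2, 59.2]
ee_rot: [-2.105, 2.331, -0.0]
contact_force: [5.6, -1.2, 3.9]
opening: 11.1
```

{"method": "servo_tool", "body": {
  "motion": [
    {"travel": [0, 4, 0], "twist": [0, 0, 0], "grip": 0},
    {"travel": [0, 7, 0], "twist": [0, 0, 0], "grip": 0},
    {"travel": [0, 9, 0], "twist": [0, 0, 0], "grip": 0},
    {"travel": [0, 10, 0], "twist": [0, 0, 0], "grip": 0},
    {"travel": [0, 10, 0], "twist": [0, 0, 0], "grip": 0},
    {"travel": [0, 10, 0], "twist": [0, 0, 0], "grip": 0}
  ]
}}

```text
clock: 14.42
eef_pos: [400.6, 199.2, 59.2]
ee_rot: [2.105, -2.331, -0.001]
contact_force: [2.0, -0.9, 6.7]
opening: 10.9
```

```bash
python3 g.py 397 199.4 130 174.2; python3 - <<'E'
from workcell import eyes
import cv2
s=eyes.snapshot('wrist');cv2.imwrite('pics/w12.png',cv2.resize(s['pixels'][130:300,0:280],None,fx=2.8,fy=3))
s=eyes.snapshot('scene');cv2.imwrite('pics/s12.png',cv2.resize(s['pixels'][130:290,280:400],None,fx=4,fy=3.7))
E
```

```text
travel [  0.19   3.6  -70.82] twist [ 0.03  0.01 -0.03] clock 14.4167 F [ 2.  -0.9  6.7] pos [400.6 199.2  59.2]
```

View pics/w12.png

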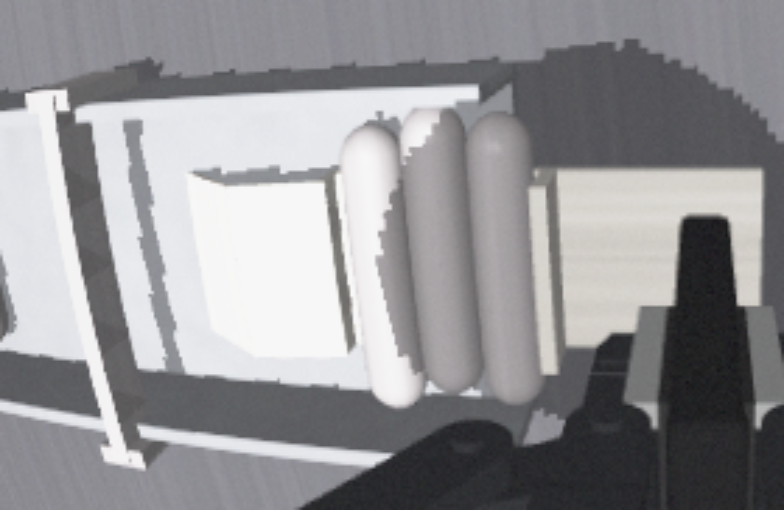

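View pics/s12.png

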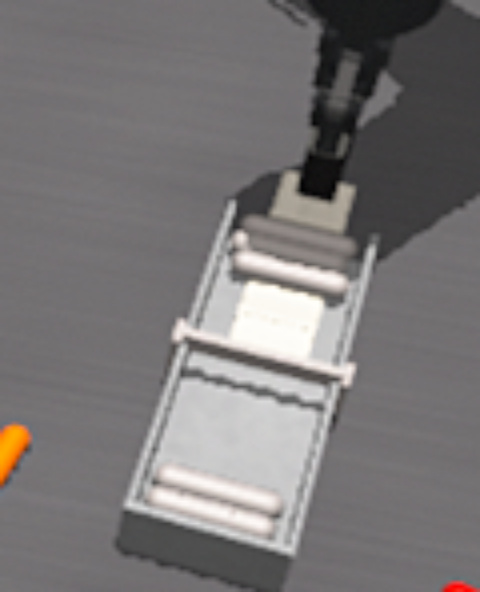

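{"method": "servo_tool", "body": {
  "motion": [
    {"travel": [0, 0, -1], "twist": [0, 0, 0], "grip": 0},
    {"travel": [0, 0, -3], "twist": [0, 0, 0], "grip": 0},
    {"travel": [0, 0, -6], "twist": [0, 0, 0], "grip": 0},
    {"travel": [0, 0, -10], "twist": [0, 0, 0], "grip": 0},
    {"travel": [0, 0, -15], "twist": [0, 0, 0], "grip": 0},
    {"travel": [0, 0, -21], "twist": [0, 0, 0], "grip": 0},
    {"travel": [0, 0, -28], "twist": [0, 0, 0], "grip": 0},
    {"travel": [0, 0, -36], "twist": [0, 0, 0], "grip": 0}
  ]
}}

```text
clock: 15.18
eef_pos: [400.6, 199.1, 95.5]
ee_rot: [2.105, -2.331, -0.0]
contact_force: [-0.5, 0.3, -5.0]
opening: 10.8
```

{"method": "servo_tool", "body": {
  "motion": [
    {"travel": [0, 0, -8], "twist": [0, 0, 0], "grip": 0},
    {"travel": [0, 0, -16], "twist": [0, 0, 0], "grip": 0},
    {"travel": [0, 0, -24], "twist": [0, 0, 0], "grip": 0},
    {"travel": [0, 0, -32], "twist": [0, 0, 0], "grip": 0},
    {"travel": [0, 0, -40], "twist": [0, 0, 0], "grip": 0},
    {"travel": [0, 0, -48], "twist": [0, 0, 0], "grip": 0},
    {"travel": [0, 0, -56], "twist": [0, 0, 0], "grip": 0},
    {"travel": [0, 0, -64], "twist": [0, 0, 0], "grip": 0}
  ]
}}

```text
clock: 15.85
eef_pos: [400.8, 199.1, 159.8]
ee_rot: [2.105, -2.332, -0.0]
contact_force: [0.3, 0.7, -3.4]
opening: 11.2
```

{"method": "servo_tool", "body": {
  "motion": [
    {"travel": [0, 0, -7], "twist": [0, 0, 0], "grip": 0},
    {"travel": [0, 0, -13], "twist": [0, 0, 0], "grip": 0},
    {"travel": [0, 0, -18], "twist": [0, 0, 0], "grip": 0},
    {"travel": [0, 0, -22], "twist": [0, 0, 0], "grip": 0},
    {"travel": [0, 0, -25], "twist": [0, 0, 0], "grip": 0},
    {"travel": [0, 0, -26.5], "twist": [0, 0, 0], "grip": 0},
    {"travel": [0, 0, -27], "twist": [0, 0, 0], "grip": 0},
    {"travel": [0, 0, -27], "twist": [0, 0, 0], "grip": 0}
  ]
}}

```text
clock: 16.52
eef_pos: [400.7, 199.1, 185.9]
ee_rot: [2.105, -2.332, -0.0]
contact_force: [-0.3, -0.4, -5.8]
opening: 11.2
```

```bash
python3 g.py 466.3 -316.4 185 174.2; python3 - <<'E'
from workcell import eyes
import cv2
s=eyes.snapshot('wrist');cv2.imwrite('pics/w13.png',cv2.resize(s['pixels'][100:300,0:280],None,fx=2.8,fy=2.8))
s=eyes.snapshot('scene');cv2.imwrite('pics/s13.png',cv2.resize(s['pixels'][100:290,280:400],None,fx=4,fy=3.1))
s=eyes.snapshot('top');cv2.imwrite('pics/t13.png',cv2.resize(s['pixels'][130:260,140:240],None,fx=5,fy=4.5))
E
```

```text
travel [ 506.15 -117.76    0.87] twist [ 0.02 -0.01 -0.05] clock 16.5167 F [-0.3 -0.4 -5.8] pos [400.7 199.1 185.9]
```

View pics/w13.png

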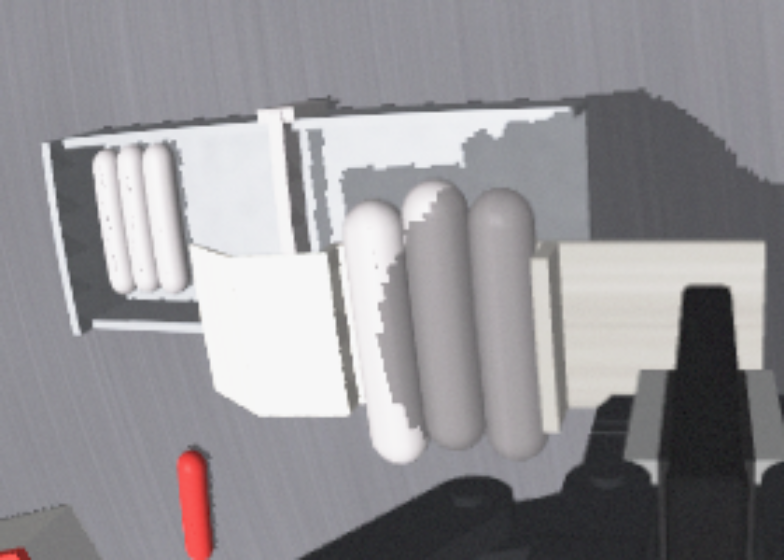

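View pics/t13.png

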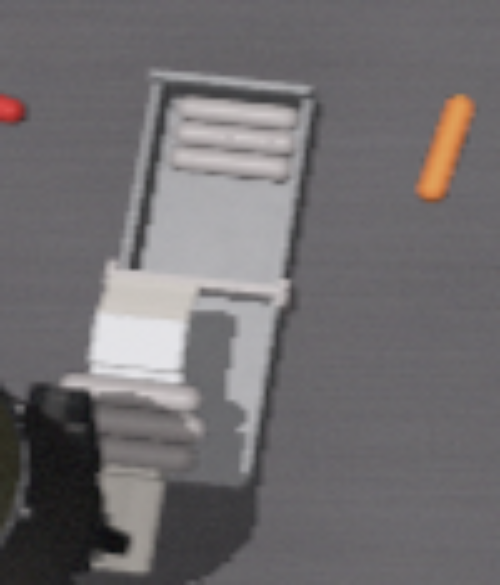

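{"method": "servo_tool", "body": {
  "motion": [
    {"travel": [1, -0.2, 0], "twist": [0, 0, 0], "grip": 0},
    {"travel": [2.9, -0.7, 0], "twist": [0, 0, 0], "grip": 0},
    {"travel": [5.8, -1.4, 0], "twist": [0, 0, 0], "grip": 0},
    {"travel": [9.7, -2.3, 0], "twist": [0, 0, 0], "grip": 0},
    {"travel": [14.6, -3.4, 0], "twist": [0, 0, 0], "grip": 0},
    {"travel": [20.5, -4.8, 0], "twist": [0, 0, 0], "grip": 0},
    {"travel": [27.3, -6.4, 0], "twist": [0, 0, 0], "grip": 0},
    {"travel": [35.1, -8.2, 0], "twist": [0, 0, 0], "grip": 0}
  ]
}}

```text
clock: 17.33
eef_pos: [405.4, 162.6, 186.0]
ee_rot: [-2.105, 2.332, 0.0]
contact_force: [-0.4, 0.1, -4.4]
opening: 11.2
```

{"method": "servo_tool", "body": {
  "motion": [
    {"travel": [8.8, -2, 0], "twist": [0, 0, 0], "grip": 0},
    {"travel": [18.5, -4.3, 0], "twist": [0, 0, 0], "grip": 0},
    {"travel": [28.2, -6.6, 0], "twist": [0, 0, 0], "grip": 0},
    {"travel": [38, -8.9, 0], "twist": [0, 0, 0], "grip": 0},
    {"travel": [47.7, -11.1, 0], "twist": [0, 0, 0], "grip": 0},
    {"travel": [57.5, -13.4, 0], "twist": [0, 0, 0], "grip": 0},
    {"travel": [67.2, -15.7, 0], "twist": [0, 0, 0], "grip": 0},
    {"travel": [77, -17.9, 0], "twist": [0, 0, 0], "grip": 0}
  ]
}}

```text
clock: 18.0
eef_pos: [415.4, 83.9, 186.0]
ee_rot: [-2.105, 2.332, 0.0]
contact_force: [-0.3, 0.4, -4.6]
opening: 11.0
```

{"method": "servo_tool", "body": {
  "motion": [
    {"travel": [9.7, -2.3, 0], "twist": [0, 0, 0], "grip": 0},
    {"travel": [19.5, -4.5, 0], "twist": [0, 0, 0], "grip": 0},
    {"travel": [29.2, -6.8, 0], "twist": [0, 0, 0], "grip": 0},
    {"travel": [39, -9.1, 0], "twist": [0, 0, 0], "grip": 0},
    {"travel": [48.7, -11.3, 0], "twist": [0, 0, 0], "grip": 0},
    {"travel": [58.4, -13.6, 0], "twist": [0, 0, 0], "grip": 0},
    {"travel": [68.2, -15.9, 0], "twist": [0, 0, 0], "grip": 0},
    {"travel": [77.9, -18.2, 0], "twist": [0, 0, 0], "grip": 0}
  ]
}}

```text
clock: 18.67
eef_pos: [425.6, 4.6, 186.0]
ee_rot: [-2.105, 2.332, 0.0]
contact_force: [-0.3, 0.1, -4.9]
opening: 11.0
```

{"method": "servo_tool", "body": {
  "motion": [
    {"travel": [9.7, -2.3, 0], "twist": [0, 0, 0], "grip": 0},
    {"travel": [19.5, -4.5, 0], "twist": [0, 0, 0], "grip": 0},
    {"travel": [29.2, -6.8, 0], "twist": [0, 0, 0], "grip": 0},
    {"travel": [39, -9.1, 0], "twist": [0, 0, 0], "grip": 0},
    {"travel": [48.7, -11.3, 0], "twist": [0, 0, 0], "grip": 0},
    {"travel": [58.4, -13.6, 0], "twist": [0, 0, 0], "grip": 0},
    {"travel": [68.2, -15.9, 0], "twist": [0, 0, 0], "grip": 0},
    {"travel": [77.9, -18.2, 0], "twist": [0, 0, 0], "grip": 0}
  ]
}}

```text
clock: 19.33
eef_pos: [435.7, -74.8, 185.9]
ee_rot: [2.105, -2.332, -0.0]
contact_force: [-0.3, 0.1, -6.1]
opening: 11.2
```

```bash
python3 g.py 466.3 -316.4 185 174.2; python3 - <<'E'
from workcell import eyes
import cv2
s=eyes.snapshot('wrist');cv2.imwrite('pics/w14.png',s['pixels'])
E
```

```text
travel [237.26 -55.03   0.94] twist [ 0.01 -0.   -0.05] clock 19.3333 F [-0.3  0.1 -6.1] pos [435.7 -74.8 185.9]
```

View pics/w14.png

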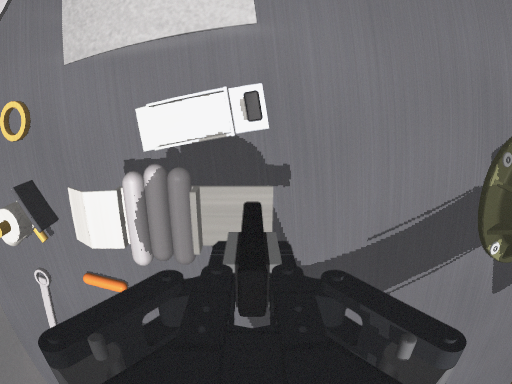

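{"method": "servo_tool", "body": {
  "motion": [
    {"travel": [1, -0.2, 0], "twist": [0, 0, 0], "grip": 0},
    {"travel": [2.9, -0.7, 0], "twist": [0, 0, 0], "grip": 0},
    {"travel": [5.8, -1.4, 0], "twist": [0, 0, 0], "grip": 0},
    {"travel": [9.7, -2.3, 0], "twist": [0, 0, 0], "grip": 0},
    {"travel": [14.6, -3.4, 0], "twist": [0, 0, 0], "grip": 0},
    {"travel": [20.5, -4.8, 0], "twist": [0, 0, 0], "grip": 0},
    {"travel": [27.3, -6.4, 0], "twist": [0, 0, 0], "grip": 0},
    {"travel": [35.1, -8.2, 0], "twist": [0, 0, 0], "grip": 0}
  ]
}}

```text
clock: 20.05
eef_pos: [440.3, -110.1, 186.0]
ee_rot: [-2.106, 2.331, 0.0]
contact_force: [0.8, -1.1, -4.8]
opening: 10.9
```

{"method": "servo_tool", "body": {
  "motion": [
    {"travel": [8.8, -2, 0], "twist": [0, 0, 0], "grip": 0},
    {"travel": [18.5, -4.3, 0], "twist": [0, 0, 0], "grip": 0},
    {"travel": [28.2, -6.6, 0], "twist": [0, 0, 0], "grip": 0},
    {"travel": [38, -8.9, 0], "twist": [0, 0, 0], "grip": 0},
    {"travel": [47.7, -11.1, 0], "twist": [0, 0, 0], "grip": 0},
    {"travel": [57.5, -13.4, 0], "twist": [0, 0, 0], "grip": 0},
    {"travel": [67.2, -15.7, 0], "twist": [0, 0, 0], "grip": 0},
    {"travel": [77, -17.9, 0], "twist": [0, 0, 0], "grip": 0}
  ]
}}

```text
clock: 20.72
eef_pos: [450.3, -189.0, 185.9]
ee_rot: [2.105, -2.332, -0.0]
contact_force: [0.5, 0.1, -4.3]
opening: 11.0
```

{"method": "servo_tool", "body": {
  "motion": [
    {"travel": [9.7, -2.3, 0], "twist": [0, 0, 0], "grip": 0},
    {"travel": [19.5, -4.5, 0], "twist": [0, 0, 0], "grip": 0},
    {"travel": [29.2, -6.8, 0], "twist": [0, 0, 0], "grip": 0},
    {"travel": [39, -9.1, 0], "twist": [0, 0, 0], "grip": 0},
    {"travel": [48.7, -11.3, 0], "twist": [0, 0, 0], "grip": 0},
    {"travel": [57.5, -13.4, 0], "twist": [0, 0, 0], "grip": 0},
    {"travel": [65.3, -15.2, 0], "twist": [0, 0, 0], "grip": 0},
    {"travel": [72, -16.8, 0], "twist": [0, 0, 0], "grip": 0}
  ]
}}

```text
clock: 21.38
eef_pos: [459.7, -262.2, 185.9]
ee_rot: [2.105, -2.332, -0.0]
contact_force: [-0.3, 0.2, -3.4]
opening: 11.1
```

{"method": "servo_tool", "body": {
  "motion": [
    {"travel": [6.8, -1.6, 0], "twist": [0, 0, 0], "grip": 0},
    {"travel": [13.6, -3.2, 0], "twist": [0, 0, 0], "grip": 0},
    {"travel": [19.5, -4.5, 0], "twist": [0, 0, 0], "grip": 0},
    {"travel": [25.3, -5.9, 0], "twist": [0, 0, 0], "grip": 0},
    {"travel": [30.2, -7, 0], "twist": [0, 0, 0], "grip": 0},
    {"travel": [35.1, -8.2, 0], "twist": [0, 0, 0], "grip": 0},
    {"travel": [39, -9.1, 0], "twist": [0, 0, 0], "grip": 0},
    {"travel": [42.9, -10, 0], "twist": [0, 0, 0], "grip": 0}
  ]
}}

```text
clock: 22.05
eef_pos: [465.2, -305.3, 185.9]
ee_rot: [2.105, -2.332, -0.0]
contact_force: [0.3, -0.6, -4.6]
opening: 11.1
```

{"method": "servo_tool", "body": {
  "motion": [
    {"travel": [3, -0.7, 0], "twist": [0, 0, 0], "grip": 0},
    {"travel": [5.8, -1.4, 0], "twist": [0, 0, 0], "grip": 0},
    {"travel": [7.8, -1.8, 0], "twist": [0, 0, 0], "grip": 0},
    {"travel": [8.8, -2, 0], "twist": [0, 0, 0], "grip": 0},
    {"travel": [9.5, -2.2, 0], "twist": [0, 0, 0], "grip": 0},
    {"travel": [9.5, -2.2, 0], "twist": [0, 0, 0], "grip": 0}
  ]
}}

```text
clock: 22.55
eef_pos: [466.4, -314.7, 186.0]
ee_rot: [-2.105, 2.332, 0.0]
contact_force: [0.1, 0.5, -4.6]
opening: 11.3
```

```bash
python3 g.py 466.3 -316.4 56.4 174.2; python3 - <<'E'
from workcell import eyes
import cv2
s=eyes.snapshot('wrist');cv2.imwrite('pics/w15.png',s['pixels'])
s=eyes.snapshot('scene');cv2.imwrite('pics/s15.png',s['pixels'])
E
```

```text
travel [ 1.7600e+00 -6.0000e-02  1.2959e+02] twist [-0.    0.   -0.05] clock 22.55 F [ 0.1  0.5 -4.6] pos [ 466.4 -314.7  186. ]
```

View pics/w15.png

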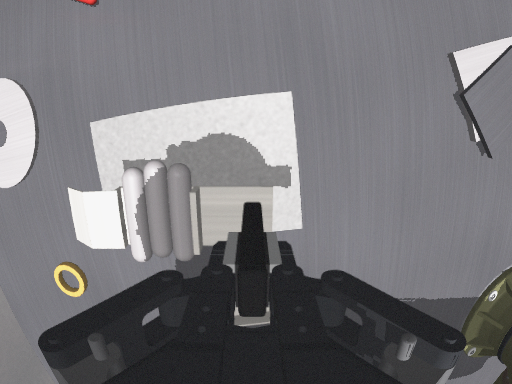

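View pics/s15.png

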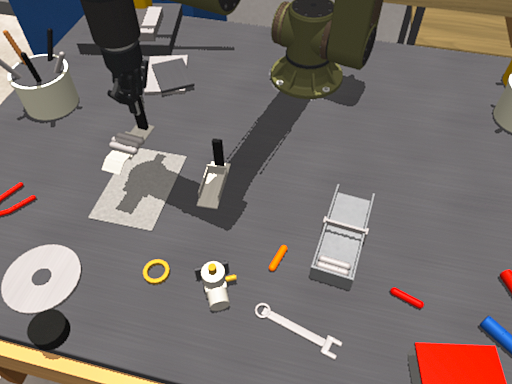

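{"method": "servo_tool", "body": {
  "motion": [
    {"travel": [0, 0, 2], "twist": [0, 0, 0], "grip": 0},
    {"travel": [0, 0, 5], "twist": [0, 0, 0], "grip": 0},
    {"travel": [0, 0, 10], "twist": [0, 0, 0], "grip": 0},
    {"travel": [0, 0, 17], "twist": [0, 0, 0], "grip": 0},
    {"travel": [0, 0, 25], "twist": [0, 0, 0], "grip": 0},
    {"travel": [0, 0, 34], "twist": [0, 0, 0], "grip": 0},
    {"travel": [0, 0, 44], "twist": [0, 0, 0], "grip": 0},
    {"travel": [0, 0, 54], "twist": [0, 0, 0], "grip": 0}
  ]
}}

```text
clock: 23.32
eef_pos: [466.2, -314.5, 130.5]
ee_rot: [2.105, -2.332, -0.001]
contact_force: [-0.3, 0.4, -4.4]
opening: 11.0
```

{"method": "servo_tool", "body": {
  "motion": [
    {"travel": [0, 0, 10], "twist": [0, 0, 0], "grip": 0},
    {"travel": [0, 0, 20], "twist": [0, 0, 0], "grip": 0},
    {"travel": [0, 0, 30], "twist": [0, 0, 0], "grip": 0},
    {"travel": [0, 0, 39], "twist": [0, 0, 0], "grip": 0},
    {"travel": [0, 0, 47], "twist": [0, 0, 0], "grip": 0},
    {"travel": [0, 0, 54], "twist": [0, 0, 0], "grip": 0},
    {"travel": [0, 0, 60], "twist": [0, 0, 0], "grip": 0},
    {"travel": [0, 0, 64], "twist": [0, 0, 0], "grip": 0}
  ]
}}

```text
clock: 23.98
eef_pos: [466.2, -314.5, 67.1]
ee_rot: [2.105, -2.332, -0.001]
contact_force: [0.6, 0.3, -4.3]
opening: 11.0
```

{"method": "servo_tool", "body": {
  "motion": [
    {"travel": [0, 0, 2], "twist": [0, 0, 0], "grip": 0},
    {"travel": [0, 0, 4], "twist": [0, 0, 0], "grip": 0},
    {"travel": [0, 0, 6], "twist": [0, 0, 0], "grip": 0},
    {"travel": [0, 0, 7], "twist": [0, 0, 0], "grip": 0},
    {"travel": [0, 0, 7], "twist": [0, 0, 0], "grip": 0},
    {"travel": [0, 0, 7], "twist": [0, 0, 0], "grip": 0}
  ]
}}

```text
clock: 24.48
eef_pos: [466.5, -314.7, 61.2]
ee_rot: [-2.105, 2.332, -0.0]
contact_force: [-0.3, -0.4, -5.4]
opening: 11.0
```

```bash
python3 g.py 466.3 -316.4 56.4 174.2
```

```text
travel [1.75 0.02 4.8 ] twist [-0.02 -0.   -0.04] clock 24.4833 F [-0.3 -0.4 -5.4] pos [ 466.5 -314.7   61.2]
```

{"method": "servo_tool", "body": {
  "motion": [
    {"travel": [0, 0, 1], "twist": [0, 0, 0], "grip": 0},
    {"travel": [0, 0, 2], "twist": [0, 0, 0], "grip": 0},
    {"travel": [0, 0, 3], "twist": [0, 0, 0], "grip": 0},
    {"travel": [0, 0, 3.5], "twist": [0, 0, 0], "grip": 0},
    {"travel": [0, 0, 4], "twist": [0, 0, 0], "grip": 0},
    {"travel": [0, 0, 4.5], "twist": [0, 0, 0], "grip": 0},
    {"travel": [0, 0, 4.8], "twist": [0, 0, 0], "grip": 0},
    {"travel": [0, 0, 4.8], "twist": [0, 0, 0], "grip": 0}
  ]
}}

```text
clock: 25.15
eef_pos: [466.4, -314.7, 56.5]
ee_rot: [2.105, -2.332, 0.0]
contact_force: [-1.4, 0.4, -1.9]
opening: 11.1
```

```bash
python3 g.py 466.3 -316.4 56.4 174.2
```

```text
travel [ 1.67 -0.02  0.1 ] twist [-0.01 -0.01 -0.04] clock 25.15 F [-1.4  0.4 -1.9] pos [ 466.4 -314.7   56.5]
```

{"method": "servo_tool", "body": {
  "motion": [
    {"travel": [0, 0, 0.4], "twist": [0, 0, 0], "grip": 0},
    {"travel": [0, 0, 0.4], "twist": [0, 0, 0], "grip": 0},
    {"travel": [0, 0, 0.4], "twist": [0, 0, 0], "grip": 0.2},
    {"travel": [0, 0, 0.4], "twist": [0, 0, 0], "grip": 0.25},
    {"travel": [0, 0, 0.4], "twist": [0, 0, 0], "grip": 0.35},
    {"travel": [0, 0, 0.4], "twist": [0, 0, 0], "grip": 0.45},
    {"travel": [0, 0, 0.4], "twist": [0, 0, 0], "grip": 0.6},
    {"travel": [0, 0, 0.4], "twist": [0, 0, 0], "grip": 0.6}
  ]
}}

```text
clock: 25.82
eef_pos: [466.6, -314.7, 55.9]
ee_rot: [-2.105, 2.332, -0.0]
contact_force: [-0.4, -0.3, -0.8]
opening: 51.1
```

```bash
python3 g.py 466.4 -314.7 180 174.2; python3 - <<'E'
from workcell import eyes
import cv2
s=eyes.snapshot('wrist');cv2.imwrite('pics/w16.png',s['pixels'])
E
```

```text
travel [ 7.0000e-02  1.0000e-01 -1.2409e+02] twist [-0.02 -0.   -0.04] clock 25.8167 F [-0.4 -0.3 -0.8] pos [ 466.6 -314.7   55.9]
```

View pics/w16.png

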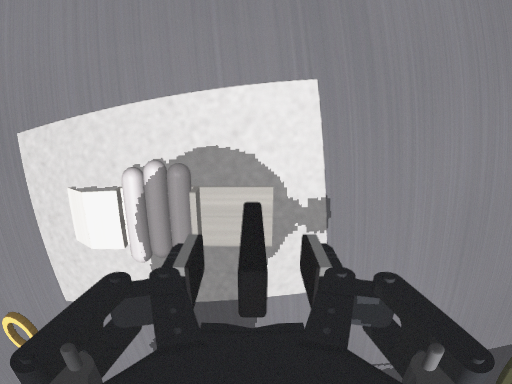

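Released and standing, fingers clear of the handle. Lift straight up.

{"method": "servo_tool", "body": {
  "motion": [
    {"travel": [0, 0, -5], "twist": [0, 0, 0], "grip": 0.6},
    {"travel": [0, 0, -15], "twist": [0, 0, 0], "grip": 0.6},
    {"travel": [0, 0, -30], "twist": [0, 0, 0], "grip": 0.6},
    {"travel": [0, 0, -50], "twist": [0, 0, 0], "grip": 0.6},
    {"travel": [0, 0, -75], "twist": [0, 0, 0], "grip": 0.6},
    {"travel": [0, 0, -100], "twist": [0, 0, 0], "grip": 0.6},
    {"travel": [0, 0, -124], "twist": [0, 0, 0], "grip": 0.6},
    {"travel": [0, 0, -124], "twist": [0, 0, 0], "grip": 0.6}
  ]
}}

```text
clock: 26.53
eef_pos: [468.2, -316.1, 187.3]
ee_rot: [-2.103, 2.329, -0.015]
contact_force: [0.2, 0.1, -0.4]
opening: 51.3
```

```bash
python3 g.py 466.4 -314.7 180 174.2; python3 - <<'E'
from workcell import eyes
import cv2
s=eyes.snapshot('wrist');cv2.imwrite('pics/w17.png',s['pixels'])
s=eyes.snapshot('scene');cv2.imwrite('pics/s17.png',s['pixels'])
s=eyes.snapshot('top');cv2.imwrite('pics/t17.png',s['pixels'])
E
```

```text
travel [-1.26  1.95  7.28] twist [-0.52 -0.24 -0.04] clock 26.5333 F [ 0.2  0.1 -0.4] pos [ 468.2 -316.1  187.3]
```

View pics/w17.png

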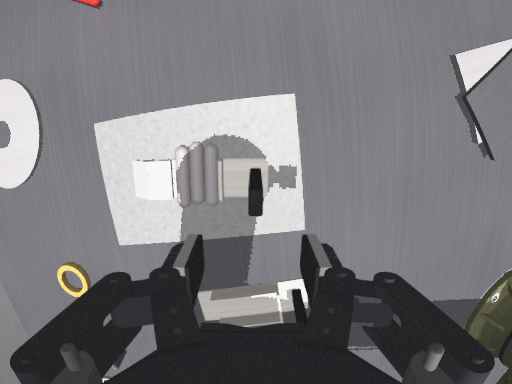

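View pics/s17.png

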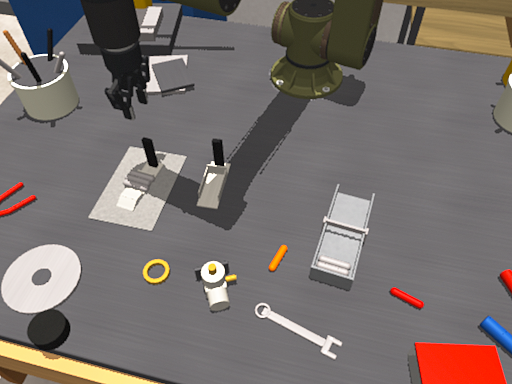

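View pics/t17.png

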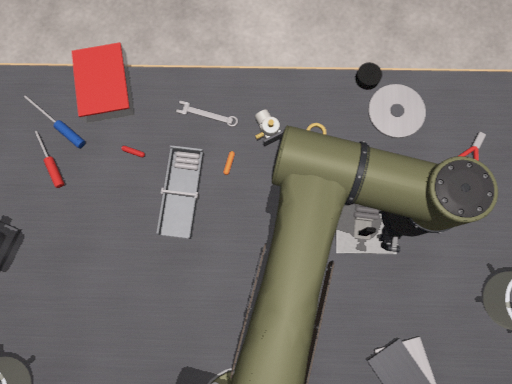

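{"method": "servo_tool", "body": {
  "motion": [
    {"travel": [0, 0, 0], "twist": [0, 0, 0], "grip": 0.6},
    {"travel": [0, 0, 0], "twist": [0, 0, 0], "grip": 0.6},
    {"travel": [0, 0, 0], "twist": [0, 0, 0], "grip": 0.6}
  ]
}}

```text
clock: 26.93
eef_pos: [466.0, -314.5, 178.9]
ee_rot: [2.105, -2.331, -0.002]
contact_force: [-0.4, -0.1, -0.8]
opening: 51.4
```

```bash
python3 -c "
from workcell import ctrl;print(ctrl.sign_off())"
```

```text
the job is handed in; nothing more can be done
None
```

I took the stepped counting scoop by its handle and pushed it under the strike bar to about 3 mm from the end wall. The most force I read on the way was about 19 N. I then dragged it back until its lip was about 18 mm clear of the bar. I set it down on the mat, let go and handed the job in at about 27 s.

My last pictures agree with each other. Three pins lie side by side in the trough, three lie in the tray by the end wall, and the scoop stands upright near the middle of the mat. The gripper is clear above it. The bar struck off the one surplus pin that had climbed onto the shelf.

No check failed. The tray and mat positions are my fits from the camera images, good to a few millimetres. I judged the final position and level by eye and from the tool position, and did not fit them again after letting go.

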